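# Close the hinged clamp on the bench fume outlet

## Robot

A 6-joint arm with a two-finger parallel gripper is mounted at the origin on the work surface. World frame = base frame: x ahead of the robot, y to its left, z up, the work surface at z = 0. Lengths are in m, angles in rad, forces in N, time in s.
With the tool pointing down it reaches from about 0.35 to 1 m from the base axis. Payload 7.1 kg.
Tool frame: the origin (TCP) lies at the very end of the fingers, on their centre line; the grasp point (between the pads) lies 19 mm behind it (pinch_z is the distance from the TCP to the grasp point, in m); z points along the fingers, y is the line along which they close (so a half turn about z gives the same grasp; the last joint's range is limited). The gripper opens to 85 mm and grips with 20 to 120 N. Pads are 22 mm wide; open, the fingers measure 114 mm over their backs; the gripper's body (76 mm by 85 mm) begins 54 mm behind the grasp point. The pads swing forward as they close: fully open they stand 13 mm farther back than shut.
Start: joints at [-0.019, 0.423, 1.63, -0, 1.089, -0.019], TCP at [0.625, 0, 0.231] pointing down, gripper open.
Joint ranges: [-3, 3], [-0.9, 2.11], [0.09, 2.58], [-1.31, 4.45], [0.11, 2.69], [-2.54, 2.54]. Speed limits (rad/s): [2.39, 2.39, 3.01, 3.14, 3.14, 3.14].

## Interface

Orientations are given as a unit quaternion [w, x, y, z].
In Python, from rig import read_state, grab_frame, sign_off, regions_of, pinpoint, pinch_z gives the robot as it stands. The module is installed in compiled form; this text tells all that it offers.
- The arm moves only by the tool drive_tool, never from a script. Its argument "plan" is a list of rows, each an object with "translation": the shift along the tool's x, y, z in m, a list of three; "delta_rot": the turn, a rotation vector about the tool's x, y, z in degrees, a list of three; "claw": the finger opening in m, from 0 to 0.0854. In form: [{"translation": [dx, dy, dz], "delta_rot": [ax, ay, az], "claw": claw}, ...]. A call has 1 to 20 rows; each row shifts and turns the commanded pose from where the row before left it, along the tool's axes as they then stand; what a row does not reach is not made up. A row lasts 1/8 s, in which the tool goes at most 62.5 mm and 10.7 degrees, less where a joint would pass 70% of its speed; a pose out of reach is approached as far as the arm can. A call with a gripper value outside its range is refused whole. The fingers move at their own pace and stop on an object; "squeeze" is the grip in N (left out, the last holds). Time passes only in rows, so rows that do not move let the fingers close. It gives the time, the measured TCP pose, the force, the opening and the grip force at its end, in the units of the state.
- read_state(): the state, without advancing time (a new reading comes with each control period).
- grab_frame(name): name is "scene" or "side" or "wrist"; returns a dict with "pixels" (400x640x3 uint8, red, green, blue), "camera_matrix" (3x3 intrinsics, pixels), "D" ([k1, k2, p1, p2, k3] as OpenCV has them; the pictures are not rectified), "extrinsics" (4x4, takes a point from world to camera coordinates). Camera axes: x right, y down, z forward; pixel columns grow to the right and rows downward; lengths in m; the calibration is good to about 2 mm. A picture is of the moment at which its call begins. There is no depth.
- sign_off(): hands the job in; it is judged then, once.
Trained networks look in the newest picture that a camera, given by its name, has taken for a name from the list of things; names that differ only in an ending like _2 or _b are one class to them, and where a whole thing is asked for, a point or a joint stands for the part that bears it (a point fixed in the world has none). Each returns a list of dicts, best first, with "score" (0 to 1); they miss things now and then, are a little off and sometimes report something else, mostly with a low value. They report only what shows in the picture. A call takes as long as a camera call. They do not tell look-alikes from the thing itself.
- regions_of(camera, thing): "mask" (400x640 bool, what is visible of it) and "box" ([centre column, centre row, width, height] in pixels, round what is visible of it).
- pinpoint(camera, thing): "xy" ([column, row] in pixels: a listed point, or the origin of a listed thing).
The state is a dict: "time": time; "joint_pos": joint angles; "qd": joint speeds; "effort": joint torques, N m; "eef_pos": TCP position; "orientation": TCP orientation; "ft_force": force on the tool from outside, world axes, zero at the start; "torque": the same for the moment, N m; "grip_width": finger opening in m; "gripper_force": force on a finger pad.
Only numpy, scipy, OpenCV 4.12 (cv2) and the standard library are available. Lean on these libraries where they do the work, as an engineer would, in place of code of your own. Each camera call takes 0.05 s, during which the arm holds its last target. There are 200 camera calls.

## Task

Close the clamp that holds the orange hose adapter on the bench extraction outlet: swing the open ring half around the two flanges and press it gently shut by its yellow pad, bring the spring link's pin in front of the yellow keeper and draw it back until you feel it seat in the notch, then push the red lever fully home so that the clamp stays latched under spring tension. The adapter's flange is thin plastic, so never slam or force the ring against it, and leave everything else on the bench where it is.

Things in the scene. Friction and masses are not known exactly. Their poses are not given: they have to be found in the camera images.
- outlet: Fixed bench outlet: 150 mm square steel plate, upright tube, flange of 76 mm diameter (face 104 mm up) and the fixed rear half of the clamp ring (band 88 to 117 mm up, outer radius 44). Origin on the table under the tube's centre; x points away from the ring's open side, z up. Points below given as (x, y) are mm in this frame. Hinge pin at (0, 54), lever pivot at (26, -64).
- stub_face (a point): Centre of the outlet's flange face, 104 mm up, axes as outlet.
- hinge_pin (a point): On the upright hinge pin of the swinging half, outlet (0, 54), 104 mm up.
- lever_pivot (a point): On the lever's upright pivot, outlet (26, -64), 104 mm up.
- half: Front half of the ring, steel band 88 to 117 mm up, origin at the foot of the hinge axis. Shut when its x axis is along outlet's x; opens clockwise from above (yaw of half below that of outlet), starts 1.35 to 1.9 rad open, stays where left, 2 to 7 N at the pad moves it, then force climbs at once as it bottoms. It must never press the adapter with over 22 N (about 20 N at the pad, 12 N at the keeper).
- push_pad (a point): Middle of the outer face of the yellow pad on the half (face 26 wide, 29 tall, 88 to 117 mm up). With the half shut it lies at outlet (-52, -22) and faces -x; push it square to the face. Yellow keeper on the half's free end: notch facing -x between two noses 2.5 mm proud, pin centre seated at (-25.5, -61), but its screw puts it up to 5 mm nearer or farther in x, which no reading tells: feel it.
- lever (a joint): Red toggle lever, 0 = home against its stop, over centre; opens clockwise from above to 1.95 rad, turns easily. At 0 it points along outlet's +x from the pivot, at 1.57 along -y. The link hangs on it 16 mm from the pivot, at angle 0.209 - lever from outlet's x axis.
- lever_knob (a point): Middle of the black knob (16 mm diameter, 125 to 155 mm up; 12 mm stem below) on the lever, 56 mm from the pivot, 142 mm up. It can be pinched or pushed.
- link (a joint): Turn of the spring link on the lever; the link points at angle pi - lever + link in the outlet frame, anticlockwise positive (0.006 rad more exactly). Loose. 60.7 mm from its pivot on the lever to the pin. The pin (7 mm diameter, 92 to 128 mm up) hooks in front of (-x of) the keeper, over the outer nose, with the lever wide open; drawn back +x the lever follows to 0.6 to 1.6 rad until it seats, and stays in if seated.
- link_knob (a point): Middle of the black knob (10 mm diameter, 128 to 155 mm up) that stands on the pin's axis, 142 mm up. Pinch it from above to carry the pin; the link plate below it tops out 125 mm up.
- draw_pin (a joint): Stretch of the link's spring, m: 0 at rest, starts to give at 3 N, then 0.5 N per mm, up to 14 mm. Above 0.0005 when the clamp is latched under tension (1 to 11 mm, by the keeper's setting).
- adapter: Orange plastic hose adapter, about 0.18 kg, standing loose on the flange face, 2 to 7 mm off centre to the front; the ring half pushes it home as it shuts. Flange 76 mm diameter, 5 thick, hub 54 diameter to 22 mm up, hose tail 35 diameter to 48 mm up. Origin: centre of its underside.
- spanner: Bystander: steel spanner, 170 mm long, lying on the table.
- driver: Bystander: screwdriver with red handle, 190 mm long, lying on the table.
- gasket: Bystander: black rubber ring, 72 mm diameter, 5 thick, on the table beside the outlet.
- spare: Bystander: smaller grey hose adapter, 60 mm diameter, 41 tall, on the table.
- oil: Bystander: white oil bottle with red cap, 48 mm diameter, 120 tall.
- core: Bystander: cardboard disc, 90 mm diameter, 30 tall.
There are look-alikes about, which are no part of the job. Of the things shaped like the adapter, the orange one is meant.

How it is judged:
On the way:
1. the ring half lies shut around both flanges while the lever is still open (angle between the x axis of half and the x axis of outlet, either way round below 0.03 rad and value of joint lever above 0.5 rad), for 0.2 s.
At the end, for the whole second after the job is handed in: The half is shut within 0.02 rad, the lever home within 0.06 rad, the link's spring stretched by over 0.5 mm (pin hooked in the keeper), the adapter within 2 mm of the flange's centre, down on it within 2 mm, upright and at rest (angle between the x axis of half and the x axis of outlet, either way round below 0.02 rad and value of joint lever below 0.06 rad and value of joint draw_pin above 0.0005 m and horizontal distance between adapter and stub_face below 0.002 m and z of adapter in the frame of stub_face below 0.002 m and angle between adapter's own z axis and vertical below 0.05 rad and linear speed of adapter below 0.01 m/s); the robot touches nothing.
It fails at once if the ring half is slammed or forced onto the adapter (contact force between half and adapter above 22 N).
It fails at once if the adapter is tipped over (angle between adapter's own z axis and vertical above 0.3 rad).
It fails at once if something else on the bench is pushed away by more than 30 mm (distance of any of gasket, spanner, driver, spare, oil, core from where it was at the start of the episode above 0.03 m).
It also fails if it takes over 70 s, if anything falls off the work surface, if the arm or the gripper's body presses on something with over 40 N, if the wrist force passes 120 N, or if a joint passes its speed limit or range.

## Working session

There is one attempt and no reset: what is moved stays moved. The work goes in short steps, Python scripts to look and compute and a tool call to move; the robot and the scene stay as the last step left them, time stands still between calls to the robot, and variables do not carry over. Pictures are saved under pics/ and viewed, at most 10 in all, crops included, and the job is handed in when it is done.

Besides the shell and the picture viewer there is one more tool, called after ">>>" as a command line: name --argument value ..., lists and objects as JSON in quotes. drive_tool: Moves the arm, as the interface text tells. Its arguments: {"type":"object","properties":{"plan":{"type":"array","items":{"type":"object","properties":{"translation":{"type":"array","items":{"type":"number"}},"delta_rot":{"type":"array","items":{"type":"number"}},"claw":{"type":"number"}}}},"squeeze":{"type":"number"}},"required":["plan"]}

```bash
mkdir -p pics; cat > h.py <<'E'
import numpy as np, cv2, json
from rig import *
def ray(f,xy):
    K=np.array(f["camera_matrix"]);D=np.array(f["D"],float);T=np.array(f["extrinsics"])
    n=cv2.undistortPoints(np.array([[xy]],float),K,D)[0,0]
    d=T[:3,:3].T@np.array([n[0],n[1],1]);o=-T[:3,:3].T@T[:3,3]
    return o,d/np.linalg.norm(d)
def atz(f,xy,z):
    o,d=ray(f,xy);return o+d*(z-o[2])/d[2]
def proj(f,p):
    T=np.array(f["extrinsics"])
    return cv2.projectPoints(np.array(p,float).reshape(-1,3),cv2.Rodrigues(T[:3,:3])[0],T[:3,3],np.array(f["camera_matrix"]),np.array(f["D"],float))[0][:,0]
E
python3 - <<'E'
from h import *
np.set_printoptions(precision=4,suppress=True)
fs={}
for c in ["scene","side","wrist"]:
    f=grab_frame(c);fs[c]=f
    cv2.imwrite(f"pics/a_{c}.png",cv2.cvtColor(f["pixels"],cv2.COLOR_RGB2BGR))
    print(c,"cam",-np.array(f["extrinsics"])[:3,:3].T@np.array(f["extrinsics"])[:3,3])
    for t,z in [("outlet",0),("stub_face",.104),("hinge_pin",.104),("lever_pivot",.104),("half",0.0),("push_pad",.1025),("lever_knob",.142),("link_knob",.142),("adapter",.104)]:
        for r in pinpoint(c,t)[:3]:
            print(t,round(r["score"],2),np.round(r["xy"],1),atz(f,r["xy"],z))
print(read_state())
E
```

```text
scene cam [0.9755 0.5101 0.7368]
outlet 0.93 [349.5 259.2] [0.5584 0.0919 0.    ]
stub_face 0.67 [354.4 229. ] [0.5536 0.0955 0.104 ]
hinge_pin 0.79 [362.9 248.7] [0.5774 0.1478 0.104 ]
hinge_pin 0.74 [353.6 229.3] [0.5556 0.095  0.104 ]
lever_pivot 0.77 [326.5 207.7] [0.5585 0.0059 0.104 ]
half 0.34 [466.6 304.8] [0.4465 0.3456 0.    ]
push_pad 0.94 [409.1 248.9] [0.5023 0.2082 0.1025]
lever_knob 0.78 [326.4 182. ] [ 0.5295 -0.03    0.142 ]
link_knob 0.46 [349.4 183.7] [0.4923 0.008  0.142 ]
adapter 0.8 [352.2 229.5] [0.5583 0.0936 0.104 ]
adapter 0.73 [411.4 235.9] [0.4725 0.1876 0.104 ]
adapter 0.66 [262.1 163.5] [ 0.5839 -0.2281  0.104 ]
side cam [ 0.1589 -0.6166  0.8014]
outlet 0.91 [304.1 204.4] [0.5622 0.105  0.    ]
outlet 0.41 [302.4 181.7] [ 0.6132  0.1992 -0.    ]
stub_face 0.75 [305.4 179.3] [0.5669 0.0976 0.104 ]
stub_face 0.71 [274.8 164.3] [0.5268 0.209  0.104 ]
hinge_pin 0.7 [299.7 169.6] [0.5761 0.1448 0.104 ]
lever_pivot 0.7 [322.6 191.5] [0.5791 0.0265 0.104 ]
push_pad 0.74 [269.3 168.3] [0.5048 0.2029 0.1025]
push_pad 0.44 [337.9 335.8] [ 0.3718 -0.3413  0.1025]
l
[... 389 characters left out ...]
0.142 ]
link_knob 0.61 [135.2 201.7] [0.4997 0.0006 0.142 ]
adapter 0.95 [218.5  60.5] [0.5555 0.0942 0.104 ]
adapter 0.93 [421.   26.2] [0.6984 0.117  0.104 ]
adapter 0.61 [68.1 29. ] [0.45   0.1165 0.104 ]
{'time': 1.5, 'joint_pos': array([-0.019 ,  0.4231,  1.6299,  0.    ,  1.0886, -0.019 ]), 'qd': array([ 0.0006,  0.0014,  0.0014,  0.0013, -0.001 ,  0.0013]), 'effort': array([  0.0003, -55.7332, -28.2138,  -0.0001,   0.0009,   0.    ]), 'eef_pos': array([0.625 , 0.    , 0.2313]), 'orientation': array([-0.    ,  0.7071,  0.7071, -0.    ]), 'ft_force': array([ 0.8682, -0.8746, -0.3438]), 'torque': array([-0.0809, -0.0056, -0.0225]), 'gripper_force': 0.0, 'grip_width': 0.08553146719686072}
```

View images.

```bash
python3 - <<'E'
import cv2
a=cv2.imread("pics/a_scene.png")[120:320,230:530];b=cv2.imread("pics/a_side.png")[100:300,180:480]
a=cv2.resize(a,(800,533),interpolation=cv2.INTER_CUBIC);b=cv2.resize(b,(800,533),interpolation=cv2.INTER_CUBIC)
cv2.imwrite("pics/c1.png",a);cv2.imwrite("pics/c2.png",b)
E
```

```text
(no output)
```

View pics/c1.png

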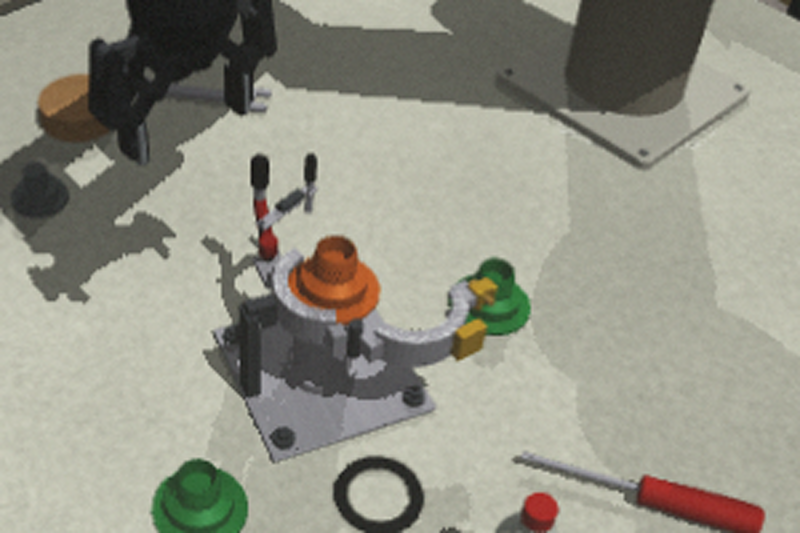

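View pics/c2.png

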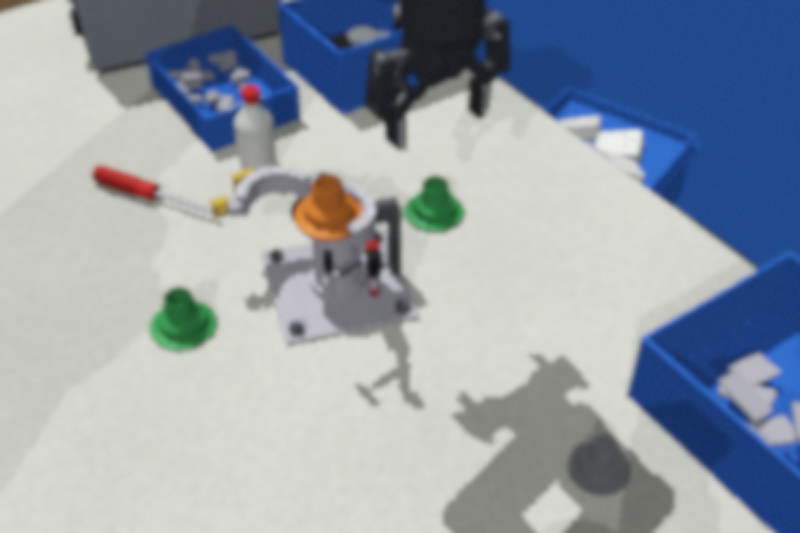

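View pics/a_wrist.png

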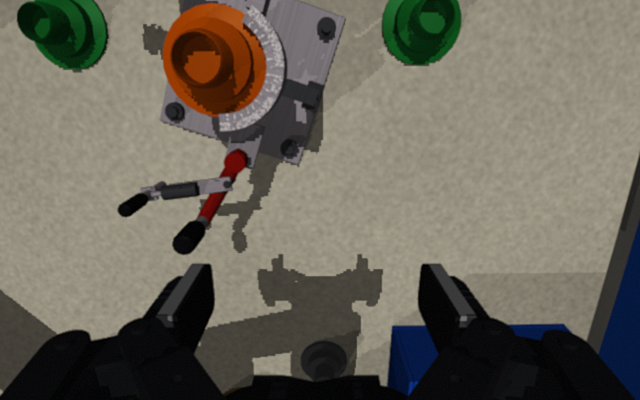

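>>> drive_tool --plan '[{"translation":[0.006,-0.019,-0.026]},{"translation":[0.006,-0.019,-0.026]},{"translation":[0.006,-0.019,-0.026]},{"translation":[0.006,-0.019,-0.026]},{"translation":[0.006,-0.019,-0.026]},{"translation":[0,0,0],"claw":0.0}]'

```text
invalid input
```

```bash
cat > look.py <<'E'
from h import *
import sys
np.set_printoptions(precision=4,suppress=True)
def look(name,items,c="wrist",save=True):
    f=grab_frame(c)
    if save: cv2.imwrite(f"pics/{name}.png",cv2.cvtColor(f["pixels"],cv2.COLOR_RGB2BGR))
    Z=dict(outlet=0,stub_face=.104,hinge_pin=.104,lever_pivot=.104,half=0.0,push_pad=.1025,lever_knob=.142,link_knob=.142,adapter=.104,oil=0)
    for t in items:
        for r in pinpoint(c,t)[:2]: print(t,round(r["score"],2),np.round(r["xy"],1),atz(f,r["xy"],Z[t]))
    return f
E
python3 - <<'E'
from look import *
f=look("b",["outlet","stub_face","hinge_pin","lever_pivot","half","push_pad","lever_knob","link_knob","adapter","oil"])
print(f["camera_matrix"]);s=read_state();print(s["eef_pos"],s["orientation"],s["grip_width"],s["time"])
E
```

```text
outlet 0.69 [136.1 201.1] [ 0.4246 -0.0464  0.    ]
lever_pivot 0.85 [232.9 160.4] [0.561  0.0216 0.104 ]
lever_knob 0.84 [187.1 235.8] [ 0.5332 -0.0251  0.142 ]
adapter 0.75 [216.   59.1] [0.5538 0.0952 0.104 ]
adapter 0.58 [65.9 30. ] [0.4483 0.1159 0.104 ]
[[356.5714   0.     315.7701]
 [  0.     356.5714 197.6646]
 [  0.       0.       1.    ]]
[0.625  0.     0.2313] [-0.      0.7071  0.7071 -0.    ] 0.08538686157777572 2.05
```

View pics/b.png

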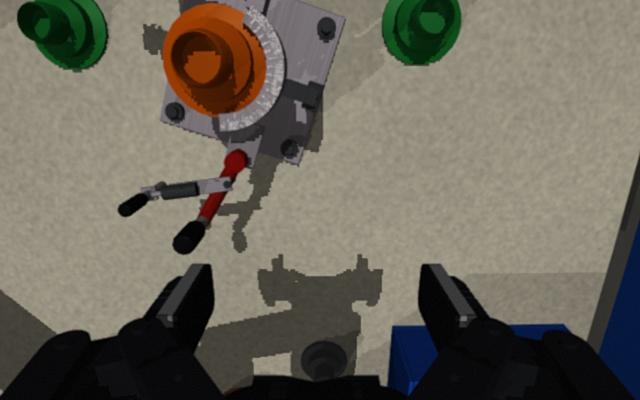

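>>> drive_tool --plan '[{"translation":[0.006,-0.019,-0.02],"delta_rot":[0,0,0],"claw":0.0},{"translation":[0.006,-0.019,-0.02],"delta_rot":[0,0,0],"claw":0.0},{"translation":[0.006,-0.019,-0.02],"delta_rot":[0,0,0],"claw":0.0},{"translation":[0.006,-0.019,-0.02],"delta_rot":[0,0,0],"claw":0.0},{"translation":[0.006,-0.019,-0.02],"delta_rot":[0,0,0],"claw":0.0},{"translation":[0,0,0],"delta_rot":[0,0,0],"claw":0.0}]'

```text
time: 2.8
eef_pos: [0.5301, 0.0303, 0.333]
orientation: [0.001, 0.707, 0.707, 0.001]
ft_force: [0.4, 0.2, 0.0]
grip_width: 0.0002
gripper_force: 0.0
```

```bash
python3 - <<'E'
from look import *
f=look("b",["outlet","stub_face","hinge_pin","lever_pivot","half","push_pad","lever_knob","link_knob","adapter","oil"])
s=read_state();print(s["eef_pos"],s["orientation"],s["grip_width"],s["time"])
E
```

```text
hinge_pin 0.73 [359.7  51.1] [0.5738 0.1389 0.104 ]
lever_pivot 0.97 [345.4 170.7] [0.5629 0.0191 0.104 ]
half 0.86 [354.   57.4] [0.5793 0.1397 0.    ]
half 0.33 [359.5  47.6] [0.5858 0.1512 0.    ]
lever_knob 0.71 [321.3 223.7] [ 0.5365 -0.0266  0.142 ]
link_knob 0.56 [281.9 198. ] [0.4975 0.0007 0.142 ]
link_knob 0.22 [311.6 370.9] [ 0.5263 -0.2139  0.142 ]
adapter 0.98 [198.6  65.5] [0.4154 0.1257 0.104 ]
adapter 0.74 [471.7  63.1] [0.6854 0.1287 0.104 ]
[0.5301 0.03   0.331 ] [-0.0002  0.7072  0.7071 -0.0002] 8.085783913829367e-07 3.35
```

View pics/b.png

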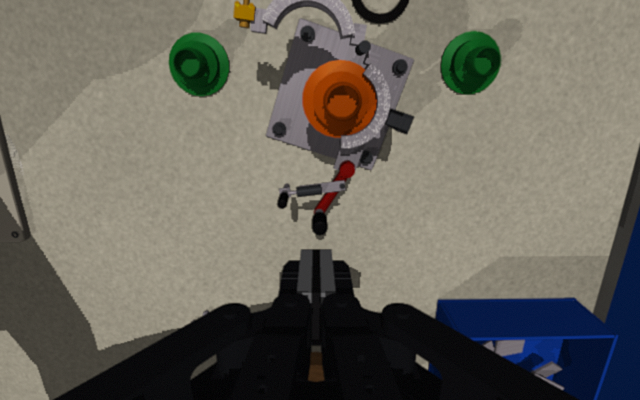

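```bash
cat > fit.py <<'E'
from h import *
from scipy.optimize import least_squares
np.set_printoptions(precision=4,suppress=True)
P=dict(outlet=[0,0,0],hinge_pin=[0,.054,.104],lever_pivot=[.026,-.064,.104],half=[0,.054,0],)
obs=[];
for c in ["scene","side","wrist"]:
    f=grab_frame(c)
    for t in P:
        for r in pinpoint(c,t)[:2]:
            if r["score"]>.5: obs.append((f,P[t],r["xy"],c+" "+t))
    if c=="wrist":
        for px in [(306,34),(366,157),(400,67),(279,128)]: 
            k=[(306,34),(400,67),(366,157),(279,128)].index(px)
            s=[(-1,1),(1,1),(1,-1),(-1,-1)][k]
            obs.append((f,("b",s),px,"bolt%d"%k))
def X(p,v):
    if p[0]=="b": v=[v[0],v[1],v[2],v[3]];q=[p[1][0]*v[3],p[1][1]*v[3],.006]
    else: q=p
    c,s=np.cos(v[2]),np.sin(v[2]);return [v[0]+c*q[0]-s*q[1],v[1]+s*q[0]+c*q[1],q[2]]
def res(v): return np.concatenate([(proj(f,X(p,v))[0]-xy) for f,p,xy,_ in obs])
r=least_squares(res,[.5575,.0874,-.31,.06],loss="soft_l1",f_scale=2)
print("outlet",r.x)
for o,e in zip(obs,res(r.x).reshape(-1,2)): print(o[3],e)
v=r.x
np.save("outlet.npy",v)
f=grab_frame("scene");g=grab_frame("side")
for n,ff in (("scene",f),("side",g)):
    for pr in pinpoint(n,"push_pad")[:1]:
        w=atz(ff,pr["xy"],.1025);h=np.array(X([0,.054,.1025],v));d=(w-h)[:2]
        print(n,w,"theta",np.arctan2(-.076,-.052)+v[2]-np.arctan2(d[1],d[0]),"r",np.hypot(*d))
f=grab_frame("wrist")
for t,z,l,o in (("lever_knob",.142,.056,[.026,-.064]),("link_knob",.142,0,0)):
    for pr in pinpoint("wrist",t)[:1]:
        w=atz(f,pr["xy"],z);c,s=np.cos(v[2]),np.sin(v[2]);d=w[:2]-v[:2];q=np.array([c*d[0]+s*d[1],-s*d[0]+c*d[1]]);print(t,w,"in outlet",q)
E
python3 fit.py
```

```text
outlet [ 0.5576  0.0897 -0.3207  0.0602]
scene outlet [-3.2734  0.0926]
scene hinge_pin [-0.5873 -1.7803]
scene lever_pivot [1.8188 0.8473]
scene lever_pivot [-24.3812 -20.3527]
side outlet [ 0.6413 -1.6018]
side hinge_pin [-0.9542  3.7588]
side hinge_pin [-104.9542 -104.8412]
side lever_pivot [-2.0168  1.3922]
wrist hinge_pin [ 1.6314 -1.2426]
wrist lever_pivot [2.0887 0.6367]
wrist half [-0.853  -1.0642]
bolt0 [ 0.8363 -0.3305]
bolt2 [-1.2312  0.4952]
bolt1 [-0.9992  0.0374]
bolt3 [-0.7393  0.7409]
scene [0.5145 0.2051 0.1025] theta -4.815176835752753 r 0.08794343562113362
side [0.508  0.2025 0.1025] theta -4.88788159050689 r 0.09076025023657609
lever_knob [ 0.5339 -0.027   0.142 ] in outlet [ 0.0143 -0.1183]
link_knob [0.4974 0.0021 0.142 ] in outlet [-0.0296 -0.1021]
```

```bash
cat > pl.py <<'E'
from h import *
np.set_printoptions(precision=4,suppress=True)
V=np.load("outlet.npy")
def W(q):
    c,s=np.cos(V[2]),np.sin(V[2]);return V[:2]+np.array([c*q[0]-s*q[1],s*q[0]+c*q[1]])
def O(w):
    c,s=np.cos(V[2]),np.sin(V[2]);d=np.array(w)[:2]-V[:2];return np.array([c*d[0]+s*d[1],-s*d[0]+c*d[1]])
def pose():
    s=read_state();w,x,y,z=s["orientation"]
    phi=np.arctan2(2*(x*y+w*z),1-2*(y*y+z*z));return s["eef_pos"],phi,s
def rel(a,phi,b,phib,n=1):
    """per-row tool shift & turn (deg) from pose a,phi to b,phib in n rows (first-row axes rotate!)"""
    rows=[];p=np.array(a,float);f=phi
    for i in range(n):
        t=np.array(a)+(np.array(b)-a)*(i+1)/n;ft=phi+(phib-phi)*(i+1)/n
        d=t-p;rows.append((np.round([np.cos(f)*d[0]+np.sin(f)*d[1],np.sin(f)*d[0]-np.cos(f)*d[1],-d[2]],4).tolist(),round(-np.degrees(ft-f),2)))
        p=t;f=ft
    return rows
def pad(th,gap=0):
    a=V[2]-th;c,s=np.cos(a),np.sin(a);h=W([0,.054]);q=np.array([-.052-.011-gap,-.076])
    return np.append(h+[c*q[0]-s*q[1],s*q[0]+c*q[1]],.093),a+np.pi
E
python3 - <<'E'
from pl import *
p,f,s=pose();print(p,f)
b,fb=pad(1.45,.025);print("approach",b,fb)
top=b.copy();top[2]=.2
print(rel(p,f,top,fb,5));print(rel(top,fb,b,fb,4))
# arc from theta 1.45+gap
for c in("scene","side"):
    fr=grab_frame(c)
    for r in regions_of(c,"oil")[:1]:
        bx=r["box"];print(c,"oil",r["score"],bx,atz(fr,(bx[0],bx[1]),.06))
E
```

```text
[0.53   0.03   0.3313] 1.5708302818036233
approach [0.5176 0.2423 0.093 ] 1.370878668637853
[([0.0425, -0.0025, 0.0263], np.float64(2.29)), ([0.0423, -0.0042, 0.0263], np.float64(2.29)), ([0.0421, -0.0059, 0.0263], np.float64(2.29)), ([0.0419, -0.0075, 0.0263], np.float64(2.29)), ([0.0415, -0.0092, 0.0263], np.float64(2.29))]
[([0.0, 0.0, 0.0267], np.float64(-0.0)), ([0.0, 0.0, 0.0267], np.float64(-0.0)), ([0.0, 0.0, 0.0268], np.float64(-0.0)), ([0.0, 0.0, 0.0267], np.float64(-0.0))]
scene oil 0.93 [423.4, 328.0, 33.2, 44.8] [0.5942 0.3372 0.06  ]
side oil 0.95 [276.6, 148.5, 19.0, 26.6] [0.596  0.3344 0.06  ]
```

>>> drive_tool --plan '[{"translation":[0.0425,-0.0025,0.026],"delta_rot":[0,0,2.3],"claw":0.0},{"translation":[0.0425,-0.004,0.026],"delta_rot":[0,0,2.3],"claw":0.0},{"translation":[0.042,-0.006,0.026],"delta_rot":[0,0,2.3],"claw":0.0},{"translation":[0.042,-0.0075,0.026],"delta_rot":[0,0,2.3],"claw":0.0},{"translation":[0.0415,-0.009,0.027],"delta_rot":[0,0,2.3],"claw":0.0},{"translation":[0,0,0.0267],"delta_rot":[0,0,0],"claw":0.0},{"translation":[0,0,0.0267],"delta_rot":[0,0,0],"claw":0.0},{"translation":[0,0,0.0267],"delta_rot":[0,0,0],"claw":0.0},{"translation":[0,0,0.0267],"delta_rot":[0,0,0],"claw":0.0},{"translation":[0,0,0],"delta_rot":[0,0,0],"claw":0.0}]'

```text
time: 5.9
eef_pos: [0.5166, 0.2419, 0.0917]
orientation: [-0.001, 0.774, 0.633, -0.002]
ft_force: [0.6, -0.7, 1.2]
grip_width: -0.0001
gripper_force: 0.0
```

```bash
python3 - <<'E'
from pl import *
p,f,s=pose();print(p,f,s["time"])
fr=grab_frame("scene");im=cv2.cvtColor(fr["pixels"],cv2.COLOR_RGB2BGR)[140:320,290:530]
cv2.imwrite("pics/d.png",cv2.resize(im,(800,600),interpolation=cv2.INTER_CUBIC))
b,fb=pad(1.45,.002);print(b,fb,rel(p,f,b,fb,1))
E
```

```text
[0.5166 0.2419 0.0917] 1.3700912729322727 5.9
[0.5131 0.2198 0.093 ] 1.370878668637853 [([-0.0224, 0.001, -0.0013], np.float64(-0.05))]
```

View pics/d.png

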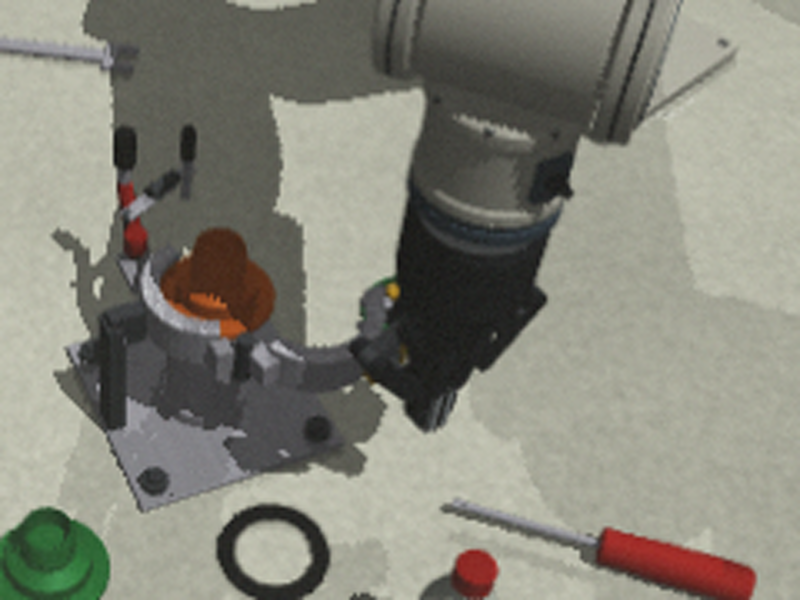

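>>> drive_tool --plan '[{"translation":[-0.006,0,-0.001],"delta_rot":[0,0,0],"claw":0.0},{"translation":[-0.006,0,0],"delta_rot":[0,0,0],"claw":0.0},{"translation":[-0.005,0,0],"delta_rot":[0,0,0],"claw":0.0},{"translation":[-0.004,0,0],"delta_rot":[0,0,0],"claw":0.0},{"translation":[-0.003,0,0],"delta_rot":[0,0,0],"claw":0.0}]'

```text
time: 6.58
eef_pos: [0.5131, 0.2187, 0.0947]
orientation: [0.0, 0.774, 0.633, 0.0]
ft_force: [0.2, -0.4, 0.2]
grip_width: 0.0004
gripper_force: 0.0
```

>>> drive_tool --plan '[{"translation":[-0.003,0,0],"delta_rot":[0,0,0],"claw":0.0},{"translation":[-0.002,0,0],"delta_rot":[0,0,0],"claw":0.0},{"translation":[-0.002,0,0],"delta_rot":[0,0,0],"claw":0.0}]'

```text
time: 6.95
eef_pos: [0.5111, 0.2127, 0.0944]
orientation: [-0.001, 0.775, 0.632, -0.0]
ft_force: [-2.8, 5.2, -0.5]
grip_width: -0.0003
gripper_force: 2.7
```

```bash
python3 - <<'E'
from pl import *
p,f,s=pose();print(p,f)
from scipy.optimize import minimize
r=minimize(lambda q:np.sum((pad(q[0],q[1])[0][:2]-p[:2])**2)*1e6,[1.38,0],method="Nelder-Mead");print(r.x,r.fun)
a,fa=pad(1.38);b,fb=pad(1.32);print(rel(a,fa,b,fb,1),fa)
a,fa=pad(1.38);b,fb=pad(1.36);print(rel(a,fa,b,fb,1),fa)
E
```

```text
[0.5111 0.2127 0.0944] 1.3695265937071315
[ 1.4404 -0.0045] 4.598205575738313e-06
[([-0.0047, -0.0036, -0.0], np.float64(-3.44))] 1.440878668637853
[([-0.0015, -0.0012, -0.0], np.float64(-1.15))] 1.440878668637853
```

>>> drive_tool --plan '[{"translation":[-0.0047,-0.0036,0.0005],"delta_rot":[0,0,-3.44],"claw":0.0},{"translation":[-0.0047,-0.0036,0.0005],"delta_rot":[0,0,-3.44],"claw":0.0},{"translation":[-0.0047,-0.0036,0.0005],"delta_rot":[0,0,-3.44],"claw":0.0},{"translation":[-0.0047,-0.0036,0],"delta_rot":[0,0,-3.44],"claw":0.0},{"translation":[-0.0047,-0.0036,0],"delta_rot":[0,0,-3.44],"claw":0.0},{"translation":[-0.0047,-0.0036,0],"delta_rot":[0,0,-3.44],"claw":0.0}]'

```text
time: 7.7
eef_pos: [0.4893, 0.1854, 0.0932]
orientation: [0.0, 0.648, 0.762, 0.001]
ft_force: [0.3, 1.8, 0.3]
grip_width: 0.0
gripper_force: 0.8
```

```bash
cat > st.py <<'E'
from pl import *
from scipy.optimize import minimize
p,f,s=pose();r=minimize(lambda q:np.sum((pad(q[0],q[1])[0][:2]-p[:2])**2)*1e6,[max(V[2]+np.pi-f,0),0],method="Nelder-Mead")
F=s["ft_force"];c,sn=np.cos(f),np.sin(f)
print("t",s["time"],"p",p,"phi",f,"th_phi",V[2]+np.pi-f,"th,gap",r.x,"F tool x,y",c*F[0]+sn*F[1],sn*F[0]-c*F[1],"outlet",O(p),"g",s["gripper_force"],s["grip_width"])
E
python3 st.py
```

```text
t 7.7 p [0.4893 0.1854 0.0932] phi 1.7325452560993184 th_phi 1.0883334125385347 th,gap [ 1.0705 -0.004 ] F tool x,y 1.6829453722261112 0.5925909522506496 outlet [-0.095   0.0693] g 0.7833275085431524 9.695561937592368e-06
```

>>> drive_tool --plan '[{"translation":[-0.0047,-0.0036,0],"delta_rot":[0,0,-3.44],"claw":0.0},{"translation":[-0.0047,-0.0036,0],"delta_rot":[0,0,-3.44],"claw":0.0},{"translation":[-0.0047,-0.0036,0],"delta_rot":[0,0,-3.44],"claw":0.0},{"translation":[-0.0047,-0.0036,0],"delta_rot":[0,0,-3.44],"claw":0.0},{"translation":[-0.0047,-0.0036,0],"delta_rot":[0,0,-3.44],"claw":0.0},{"translation":[-0.0047,-0.0036,0],"delta_rot":[0,0,-3.44],"claw":0.0},{"translation":[-0.0047,-0.0036,0],"delta_rot":[0,0,-3.44],"claw":0.0},{"translation":[-0.0047,-0.0036,0],"delta_rot":[0,0,-3.44],"claw":0.0},{"translation":[-0.0047,-0.0036,0],"delta_rot":[0,0,-3.44],"claw":0.0},{"translation":[-0.0047,-0.0036,0],"delta_rot":[0,0,-3.44],"claw":0.0},{"translation":[0,0,0],"delta_rot":[0,0,0],"claw":0.0}]'

```text
time: 9.07
eef_pos: [0.4759, 0.1281, 0.093]
orientation: [0.0, 0.395, 0.919, -0.0]
ft_force: [-0.2, -0.0, -0.4]
grip_width: 0.0001
gripper_force: 0.0
```

```bash
python3 st.py; python3 - <<'E'
from pl import *
fr=grab_frame("side");im=cv2.cvtColor(fr["pixels"],cv2.COLOR_RGB2BGR)[90:270,220:460]
cv2.imwrite("pics/e.png",cv2.resize(im,(800,600),interpolation=cv2.INTER_CUBIC))
E
```

```text
t 9.075 p [0.4759 0.1281 0.093 ] phi 2.329886397984339 th_phi 0.49099227065351414 th,gap [0.4182 0.0013] F tool x,y 0.11834750088847279 -0.15498314770019583 outlet [-0.0896  0.0107] g 0.0 6.107123987881535e-05
```

View pics/e.png

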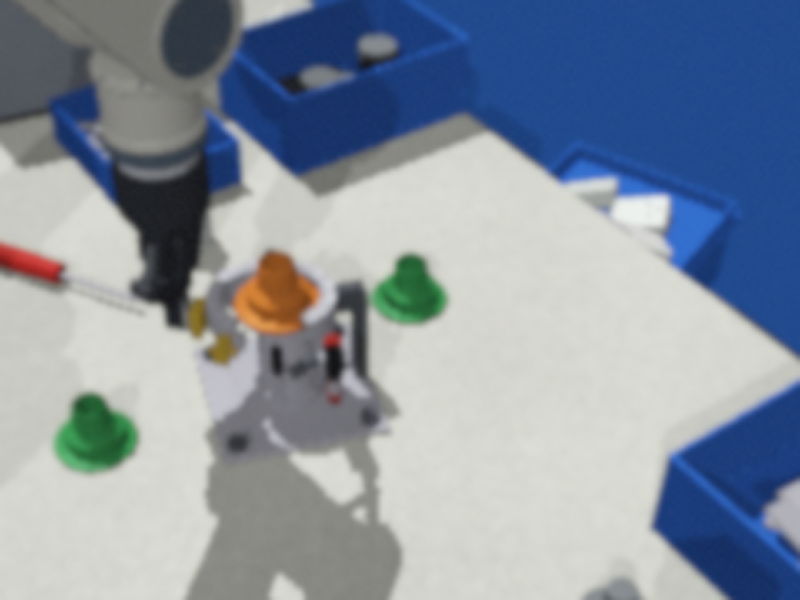

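```bash
python3 - <<'E'
from pl import *
p,f,s=pose()
b,fb=pad(.2,-.003);print(rel(p,f,b,fb,8));
a,fa=pad(.2,-.003);b,fb=pad(.18,-.003);print(rel(a,fa,b,fb))
E
```

```text
[([-0.0029, -0.0012, 0.0], np.float64(-2.09)), ([-0.0028, -0.0013, 0.0], np.float64(-2.09)), ([-0.0028, -0.0014, 0.0], np.float64(-2.09)), ([-0.0027, -0.0015, 0.0], np.float64(-2.09)), ([-0.0027, -0.0016, 0.0], np.float64(-2.09)), ([-0.0026, -0.0017, 0.0], np.float64(-2.09)), ([-0.0025, -0.0018, 0.0], np.float64(-2.09)), ([-0.0025, -0.0019, 0.0], np.float64(-2.09))]
[([-0.0015, -0.0012, -0.0], np.float64(-1.15))]
```

>>> drive_tool --plan '[{"translation":[-0.0029,-0.0012,0],"delta_rot":[0,0,-2.1],"claw":0.0},{"translation":[-0.0028,-0.0013,0],"delta_rot":[0,0,-2.1],"claw":0.0},{"translation":[-0.0028,-0.0014,0],"delta_rot":[0,0,-2.1],"claw":0.0},{"translation":[-0.0027,-0.0015,0],"delta_rot":[0,0,-2.1],"claw":0.0},{"translation":[-0.0027,-0.0016,0],"delta_rot":[0,0,-2.1],"claw":0.0},{"translation":[-0.0026,-0.0017,0],"delta_rot":[0,0,-2.1],"claw":0.0},{"translation":[-0.0025,-0.0018,0],"delta_rot":[0,0,-2.1],"claw":0.0},{"translation":[-0.0025,-0.0019,0],"delta_rot":[0,0,-2.1],"claw":0.0}]'

```text
time: 10.12
eef_pos: [0.4827, 0.1049, 0.0924]
orientation: [-0.002, 0.256, 0.967, -0.001]
ft_force: [-4.3, -0.2, 0.6]
grip_width: 0.0003
gripper_force: 2.0
```

```bash
python3 st.py
```

```text
t 10.125 p [0.4827 0.1049 0.0924] phi 2.6240561570181993 th_phi 0.1968225116196538 th,gap [0.1831 0.0001] F tool x,y 3.672027483130538 -2.3122623250374104 outlet [-0.0758 -0.0092] g 2.0181862078607082 0.00025118101387793955
```

>>> drive_tool --plan '[{"translation":[-0.0015,-0.0012,0],"delta_rot":[0,0,-1.15],"claw":0.0},{"translation":[-0.0015,-0.0012,0],"delta_rot":[0,0,-1.15],"claw":0.0},{"translation":[-0.0015,-0.0012,0],"delta_rot":[0,0,-1.15],"claw":0.0},{"translation":[-0.0015,-0.0012,0],"delta_rot":[0,0,-1.15],"claw":0.0}]'

```text
time: 10.62
eef_pos: [0.4864, 0.0978, 0.0925]
orientation: [-0.001, 0.217, 0.976, -0.001]
ft_force: [-6.4, -0.2, -1.0]
grip_width: -0.0001
gripper_force: 2.2
```

```bash
python3 st.py
```

```text
t 10.625 p [0.4864 0.0978 0.0925] phi 2.7042672301028987 th_phi 0.11661143853495437 th,gap [ 0.1083 -0.0007] F tool x,y 5.757998938909447 -2.8946312479663963 outlet [-0.0702 -0.0148] g 2.2067590383812785 -0.00011993706606017706
```

>>> drive_tool --plan '[{"translation":[-0.0008,-0.0006,0],"delta_rot":[0,0,-0.6],"claw":0.0},{"translation":[-0.0008,-0.0006,0],"delta_rot":[0,0,-0.6],"claw":0.0},{"translation":[-0.0008,-0.0006,0],"delta_rot":[0,0,-0.6],"claw":0.0}]'

```text
time: 11.0
eef_pos: [0.4876, 0.0952, 0.0924]
orientation: [-0.002, 0.202, 0.979, -0.001]
ft_force: [-5.4, -0.6, -0.6]
grip_width: 0.0001
gripper_force: 2.4
```

>>> drive_tool --plan '[{"translation":[-0.0008,-0.0006,0],"delta_rot":[0,0,-0.6],"claw":0.0},{"translation":[-0.0008,-0.0006,0],"delta_rot":[0,0,-0.6],"claw":0.0}]'

```text
time: 11.25
eef_pos: [0.4886, 0.0934, 0.0925]
orientation: [-0.002, 0.191, 0.981, -0.001]
ft_force: [-5.6, -1.1, 0.7]
grip_width: 0.0001
gripper_force: 2.5
```

```bash
python3 st.py
```

```text
t 11.25 p [0.4886 0.0934 0.0925] phi 2.7562822099841644 th_phi 0.06459645865368868 th,gap [ 0.0581 -0.0007] F tool x,y 4.819152429600789 -3.1059070274197484 outlet [-0.0666 -0.0183] g 2.475262340158224 8.082383407726547e-05
```

>>> drive_tool --plan '[{"translation":[-0.0008,-0.0006,0],"delta_rot":[0,0,-0.6],"claw":0.0},{"translation":[-0.0008,-0.0006,0],"delta_rot":[0,0,-0.6],"claw":0.0}]'

```text
time: 11.5
eef_pos: [0.4896, 0.0917, 0.0924]
orientation: [-0.002, 0.181, 0.983, -0.001]
ft_force: [-5.4, -2.4, 0.0]
grip_width: 0.0002
gripper_force: 2.5
```

>>> drive_tool --plan '[{"translation":[-0.0006,-0.0005,0],"delta_rot":[0,0,-0.5],"claw":0.0},{"translation":[-0.0006,-0.0005,0],"delta_rot":[0,0,-0.5],"claw":0.0}]'

```text
time: 11.75
eef_pos: [0.4904, 0.0903, 0.0924]
orientation: [-0.002, 0.173, 0.985, -0.001]
ft_force: [-6.0, -0.8, 0.1]
grip_width: -0.0002
gripper_force: 2.5
```

>>> drive_tool --plan '[{"translation":[-0.0006,-0.0004,0],"delta_rot":[0,0,-0.4],"claw":0.0},{"translation":[-0.0006,-0.0004,0],"delta_rot":[0,0,-0.4],"claw":0.0}]'

```text
time: 12.0
eef_pos: [0.4912, 0.0891, 0.0924]
orientation: [-0.002, 0.166, 0.986, -0.001]
ft_force: [-6.1, -1.3, 0.5]
grip_width: -0.0
gripper_force: 2.6
```

>>> drive_tool --plan '[{"translation":[-0.0006,-0.0003,0],"delta_rot":[0,0,-0.4],"claw":0.0},{"translation":[-0.0006,-0.0003,0],"delta_rot":[0,0,-0.4],"claw":0.0}]'

```text
time: 12.25
eef_pos: [0.4918, 0.0882, 0.0924]
orientation: [-0.002, 0.159, 0.987, -0.001]
ft_force: [-7.0, -0.5, 2.0]
grip_width: 0.0001
gripper_force: 3.6
```

>>> drive_tool --plan '[{"translation":[-0.0005,0,0],"delta_rot":[0,0,0],"claw":0.0},{"translation":[-0.0005,0,0],"delta_rot":[0,0,0],"claw":0.0}]'

```text
time: 12.5
eef_pos: [0.492, 0.0881, 0.0924]
orientation: [-0.003, 0.159, 0.987, -0.001]
ft_force: [-10.7, 0.6, 5.3]
grip_width: 0.0003
gripper_force: 5.4
```

```bash
python3 st.py
```

```text
t 12.5 p [0.492  0.0881 0.0924] phi 2.822025176855586 th_phi -0.0011465082177330999 th,gap [-0.0044 -0.0009] F tool x,y 10.312443158703966 -2.8053485430602327 outlet [-0.0618 -0.0223] g 5.3775642067193985 0.00032819823584929927
```

>>> drive_tool --plan '[{"translation":[-0.0004,0,0],"delta_rot":[0,0,0],"claw":0.0},{"translation":[0,0,0],"delta_rot":[0,0,0],"claw":0.0}]'

```text
time: 12.75
eef_pos: [0.492, 0.088, 0.0924]
orientation: [-0.003, 0.159, 0.987, -0.001]
ft_force: [-11.6, 1.3, 5.6]
grip_width: 0.0001
gripper_force: 5.5
```

```bash
python3 - <<'E'
from pl import *
p,f,s=pose()
q=O(p);a=np.append(W(q+[-.05,0]),.235);b=np.append(W([-.03,-.14]),.25);print(a,b)
print([(x,float(y)) for x,y in rel(a,f,b,V[2]+np.pi/2,10)])
E
```

```text
[0.4445 0.1038 0.235 ] [ 0.485  -0.0337  0.25  ]
[([-0.0082, -0.0118, -0.0015], 9.01), ([-0.0099, -0.0104, -0.0015], 9.01), ([-0.0114, -0.0087, -0.0015], 9.01), ([-0.0126, -0.0068, -0.0015], 9.01), ([-0.0135, -0.0047, -0.0015], 9.01), ([-0.0141, -0.0025, -0.0015], 9.01), ([-0.0143, -0.0003, -0.0015], 9.01), ([-0.0142, 0.0019, -0.0015], 9.01), ([-0.0137, 0.0041, -0.0015], 9.01), ([-0.0129, 0.0062, -0.0015], 9.01)]
```

>>> drive_tool --plan '[{"translation":[0.002,0,0],"delta_rot":[0,0,0],"claw":0.0},{"translation":[0.016,0,0],"delta_rot":[0,0,0],"claw":0.0},{"translation":[0.032,0,0],"delta_rot":[0,0,0],"claw":0.0},{"translation":[0,0,-0.048],"delta_rot":[0,0,0],"claw":0.03},{"translation":[0,0,-0.048],"delta_rot":[0,0,0],"claw":0.03},{"translation":[0,0,-0.047],"delta_rot":[0,0,0],"claw":0.03},{"translation":[-0.0082,-0.0118,-0.0015],"delta_rot":[0,0,9],"claw":0.03},{"translation":[-0.0099,-0.0104,-0.0015],"delta_rot":[0,0,9],"claw":0.03},{"translation":[-0.0114,-0.0087,-0.0015],"delta_rot":[0,0,9],"claw":0.03},{"translation":[-0.0126,-0.0068,-0.0015],"delta_rot":[0,0,9],"claw":0.03},{"translation":[-0.0135,-0.0047,-0.0015],"delta_rot":[0,0,9],"claw":0.03},{"translation":[-0.0141,-0.0025,-0.0015],"delta_rot":[0,0,9],"claw":0.03},{"translation":[-0.0143,-0.0003,-0.0015],"delta_rot":[0,0,9],"claw":0.03},{"translation":[-0.0142,0.0019,-0.0015],"delta_rot":[0,0,9],"claw":0.03},{"translation":[-0.0137,0.0041,-0.0015],"delta_rot":[0,0,9],"claw":0.03},{"translation":[-0.0129,0.0062,-0.0015],"delta_rot":[0,0,9],"claw":0.03},{"translation":[0,0,0],"delta_rot":[0,0,0],"claw":0.03}]'

```text
time: 14.88
eef_pos: [0.4886, -0.0339, 0.2513]
orientation: [0.001, 0.81, 0.586, 0.001]
ft_force: [-1.1, 0.9, 0.3]
grip_width: 0.0299
gripper_force: 0.0
```

```bash
python3 - <<'E'
from pl import *
from look import look
p,f,s=pose();print(p,f,O(p),s["grip_width"],s["time"])
fr=look("g",["lever_pivot","lever_knob","link_knob","adapter","hinge_pin","push_pad","half"])
for t,z in (("lever_pivot",.104),("lever_knob",.142),("link_knob",.142),("push_pad",.1025),("hinge_pin",.104),("adapter",.104)):
    for r in pinpoint("wrist",t)[:1]: print(t,O(atz(fr,r["xy"],z)))
E
```

```text
[ 0.4886 -0.0339  0.2513] 1.2522171688905859 [-0.0265 -0.139 ] 0.029855980674770247 14.875
lever_pivot 0.93 [385.7  83.8] [0.5653 0.0232 0.104 ]
lever_knob 0.76 [374.6 166.5] [ 0.5359 -0.0275  0.142 ]
link_knob 0.72 [313.4 146.7] [0.4983 0.0001 0.142 ]
adapter 0.82 [167.7  36. ] [0.4182 0.1085 0.104 ]
hinge_pin 0.28 [315.5 360.2] [ 0.4299 -0.2125  0.104 ]
hinge_pin 0.26 [313.4 146. ] [ 0.4963 -0.0055  0.104 ]
push_pad 0.64 [283.5  24.4] [0.5038 0.0884 0.1025]
lever_pivot [ 0.0282 -0.0607]
lever_knob [ 0.0163 -0.1181]
link_knob [-0.0281 -0.1038]
push_pad [-0.0507 -0.0182]
hinge_pin [-0.0259 -0.3271]
adapter [-0.1383 -0.0261]
```

View pics/g.png

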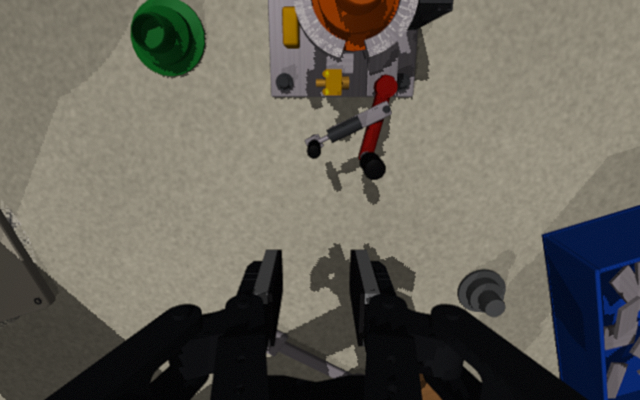

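>>> drive_tool --plan '[{"translation":[0.018,-0.001,0.02],"delta_rot":[0,0,0],"claw":0.03},{"translation":[0.018,-0.001,0.03],"delta_rot":[0,0,0],"claw":0.03},{"translation":[0,0,0.03],"delta_rot":[0,0,0],"claw":0.03},{"translation":[0,0,0.03],"delta_rot":[0,0,0],"claw":0.03},{"translation":[0,0,0.01],"delta_rot":[0,0,0],"claw":0.03},{"translation":[0,0,0],"delta_rot":[0,0,0],"claw":0.03}]'

```text
time: 16.32
eef_pos: [0.4976, 0.0011, 0.1308]
orientation: [-0.0, 0.81, 0.586, -0.0]
ft_force: [0.4, -0.3, 0.4]
grip_width: 0.03
gripper_force: 0.0
```

```bash
python3 - <<'E'
from pl import *
p,f,s=pose();print(p,f,O(p),s["ft_force"])
fr=grab_frame("wrist");im=cv2.cvtColor(fr["pixels"],cv2.COLOR_RGB2BGR)[60:360,140:540]
cv2.imwrite("pics/i.png",cv2.resize(im,(800,600)))
E
```

```text
[0.4976 0.0011 0.1308] 1.252017419821079 [-0.029 -0.103] [ 0.4279 -0.3033  0.4189]
```

View pics/i.png

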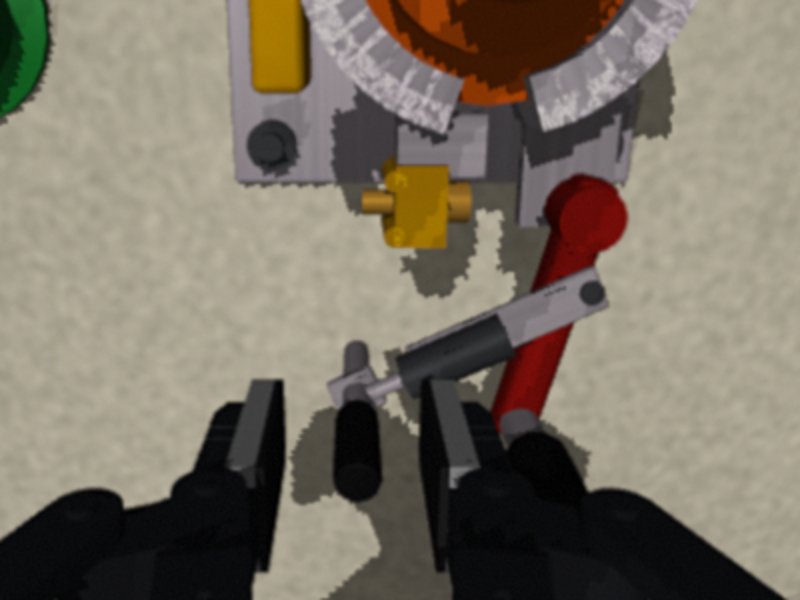

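```bash
python3 - <<'E'
from pl import *
fr=grab_frame("wrist")
for z in (.110,.117):
  for n,px in (("nose in",(338,148)),("nose out",(338,180)),("nosetip",(332,164)),("back",(363.5,164)),("pivot",(433,166))):
    print(z,n,O(atz(fr,px,z)))
print("linkpiv z125",O(atz(fr,(436,206),.125)),"knobtop z155",O(atz(fr,(319,300),.155)),"knob bottom z128", O(atz(fr,(317.5,262),.128)))
E
```

```text
0.11 nose in [-0.0183 -0.0531]
0.11 nose out [-0.0179 -0.0685]
0.11 nosetip [-0.0209 -0.0607]
0.11 back [-0.0061 -0.0607]
0.11 pivot [ 0.0271 -0.0615]
0.117 nose in [-0.0187 -0.0519]
0.117 nose out [-0.0184 -0.0667]
0.117 nosetip [-0.0213 -0.0592]
0.117 back [-0.007  -0.0591]
0.117 pivot [ 0.0247 -0.06  ]
linkpiv z125 [ 0.0252 -0.0764] knobtop z155 [-0.0273 -0.105 ] knob bottom z128 [-0.0277 -0.1028]
```

>>> drive_tool --plan '[{"translation":[0,0,0],"delta_rot":[0,0,0],"claw":0.0},{"translation":[0,0,0],"delta_rot":[0,0,0],"claw":0.0},{"translation":[0,0,0],"delta_rot":[0,0,0],"claw":0.0},{"translation":[0,0,0],"delta_rot":[0,0,0],"claw":0.0}]' --squeeze 35

```text
time: 16.92
eef_pos: [0.4986, 0.0011, 0.132]
orientation: [0.001, 0.81, 0.586, 0.001]
ft_force: [-0.8, 0.7, 5.7]
grip_width: 0.0086
gripper_force: 34.4
```

```bash
python3 st.py
```

```text
t 16.925 p [0.4986 0.0011 0.132 ] phi 1.2521250716312666 th_phi 1.5687535970065865 th,gap [-0.8958  0.0769] F tool x,y 0.41447800509394506 -0.965346745005283 outlet [-0.0281 -0.1027] g 34.35541391372681 0.008582195996697507
```

>>> drive_tool --plan '[{"translation":[0.006,-0.001,-0.001],"delta_rot":[0,0,0],"claw":0.0},{"translation":[0.006,-0.001,0],"delta_rot":[0,0,0],"claw":0.0},{"translation":[0.006,-0.001,0],"delta_rot":[0,0,0],"claw":0.0},{"translation":[0.005,0,0],"delta_rot":[0,0,0],"claw":0.0}]'

```text
time: 17.42
eef_pos: [0.5019, 0.0247, 0.1321]
orientation: [-0.0, 0.81, 0.586, -0.0]
ft_force: [-2.7, 2.1, 3.6]
grip_width: 0.0084
gripper_force: 34.8
```

```bash
python3 st.py
```

```text
t 17.425 p [0.5019 0.0247 0.1321] phi 1.252420434940312 th_phi 1.568458233697541 th,gap [-0.745   0.0512] F tool x,y 1.1838658287960377 -3.2088656610019144 outlet [-0.0324 -0.0793] g 34.75201070308685 0.008379762590446952
```

>>> drive_tool --plan '[{"translation":[0.005,0,0],"delta_rot":[0,0,0],"claw":0.0},{"translation":[0.005,0,0],"delta_rot":[0,0,0],"claw":0.0},{"translation":[0.005,0,0],"delta_rot":[0,0,0],"claw":0.0},{"translation":[0.004,0,0],"delta_rot":[0,0,0],"claw":0.0},{"translation":[0,0,0],"delta_rot":[0,0,0],"claw":0.0}]'

```text
time: 18.05
eef_pos: [0.5086, 0.0418, 0.1321]
orientation: [0.0, 0.81, 0.586, 0.0]
ft_force: [0.9, -3.6, 1.6]
grip_width: 0.0084
gripper_force: 34.6
```

```bash
python3 st.py; python3 - <<'E'
from pl import *
fr=grab_frame("wrist");im=cv2.cvtColor(fr["pixels"],cv2.COLOR_RGB2BGR)[140:340,210:450]
cv2.imwrite("pics/j.png",cv2.resize(im,(720,600),interpolation=cv2.INTER_CUBIC))
E
```

```text
t 18.05 p [0.5086 0.0418 0.1321] phi 1.252440257167833 th_phi 1.56843841147002 th,gap [-0.612   0.0287] F tool x,y -3.154031374082797 2.024992601597282 outlet [-0.0314 -0.0609] g 34.56440448760986 0.008408457788345165
```

View pics/j.png

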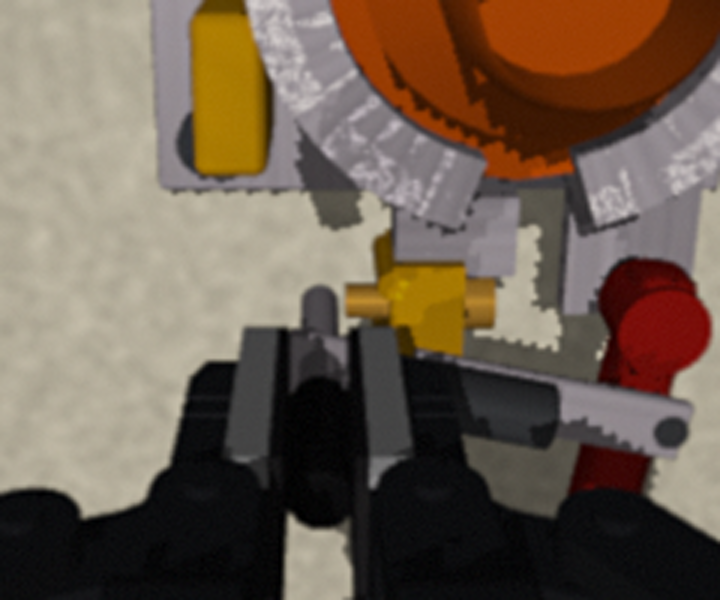

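```bash
python3 - <<'E'
from pl import *
fr=grab_frame("wrist");p,f,s=pose()
for z in (.092,.117,.128,.155):
    a=proj(fr,[p[0],p[1],z])[0];print(z,a,"crop",(a-[210,140])*3)
for z in (.110,.117):
  for n,c in (("top left",(392,262)),("bot left",(403,355)),("mid",(397,308)),("right",(465,308)),("screwtip",(346,300))):
    print(z,n,O(atz(fr,np.array(c)/3+[210,140],z)))
for c in (320,290),(320,310): print(O(atz(fr,np.array(c)/3+[210,140],.092)))
print(O(atz(fr,np.array((320,500))/3+[210,140],.155)))
E
```

```text
0.092 [315.7246 230.9787] crop [317.1738 272.936 ]
0.117 [315.8412 251.1298] crop [317.5236 333.3893]
0.128 [315.9031 261.8287] crop [317.7093 365.4861]
0.155 [316.0943 294.8451] crop [318.2829 464.5353]
0.11 top left [-0.019  -0.0514]
0.11 bot left [-0.0167 -0.0687]
0.11 mid [-0.018  -0.0598]
0.11 right [-0.0064 -0.0598]
0.11 screwtip [-0.0266 -0.0583]
0.117 top left [-0.0196 -0.0484]
0.117 bot left [-0.0173 -0.065 ]
0.117 mid [-0.0186 -0.0565]
0.117 right [-0.0075 -0.0565]
0.117 screwtip [-0.0269 -0.0551]
[-0.0309 -0.0645]
[-0.0309 -0.0687]
[-0.0312 -0.0665]
```

>>> drive_tool --plan '[{"translation":[0.002,0,0],"delta_rot":[0,0,0],"claw":0.0},{"translation":[0.002,0,0],"delta_rot":[0,0,0],"claw":0.0},{"translation":[0,0,0],"delta_rot":[0,0,0],"claw":0.0}]'

```text
time: 18.52
eef_pos: [0.5096, 0.0461, 0.1321]
orientation: [0.0, 0.81, 0.586, 0.0]
ft_force: [0.7, -2.6, 2.0]
grip_width: 0.0085
gripper_force: 34.6
```

```bash
python3 st.py;python3 - <<'E'
from pl import *
fr=grab_frame("wrist")
for r in pinpoint("wrist","link_knob")[:2]: print(r["score"],r["xy"],O(atz(fr,r["xy"],.142)))
# dark knob segmentation between fingers
g=cv2.cvtColor(fr["pixels"],cv2.COLOR_RGB2GRAY)
print(g[230:325:3,310:324:3])
E
```

```text
t 18.525 p [0.5096 0.0461 0.1321] phi 1.2523976087142286 th_phi 1.5684810599236245 th,gap [-0.5685  0.0234] F tool x,y -2.278779344682654 1.4615809787420329 outlet [-0.0319 -0.0565] g 34.58456218242645 0.008529941150456797
0.78 [314.3, 286.6] [-0.0326 -0.061 ]
[[178 175 179 175 177]
 [178 176 176 167 171]
 [172 121  89 116 170]
 [130  69  72  61 130]
 [118  69  73  64 105]
 [108  64  73  65  90]
 [ 89  59  56  65  85]
 [ 44  38  60  52  72]
 [ 64  61 108 112  98]
 [ 62  50  52 102 120]
 [ 51  39  46  66  81]
 [ 43  39  45  60  44]
 [ 43  27  20  35  49]
 [ 10   3   5   4   8]
 [  1   2   3   8   2]
 [  8   5   8   7   6]
 [  4   2   7   6   8]
 [  3   3   5   5   8]
 [  6   5   6   5   5]
 [  6   3   6   5   6]
 [  3   3   7   4   5]
 [  6   6   8   8   5]
 [  6  10   9   7   4]
 [ 10  11  13  14   8]
 [  7  11  10  10  10]
 [  5   3   6  11  10]
 [  2   8   7  12  11]
 [  5   7   7   6  12]
 [ 27   1   4   0  13]
 [174 131 108 127 172]
 [169 169 175 171 172]
 [162 164 170 167 162]]
```

>>> drive_tool --plan '[{"translation":[0,0.002,0],"delta_rot":[0,0,0],"claw":0.0},{"translation":[0,0.002,0],"delta_rot":[0,0,0],"claw":0.0},{"translation":[0,0.001,0],"delta_rot":[0,0,0],"claw":0.0}]'

```text
time: 19.0
eef_pos: [0.5132, 0.0445, 0.132]
orientation: [-0.001, 0.81, 0.586, -0.001]
ft_force: [-4.0, 1.0, 6.0]
grip_width: 0.0086
gripper_force: 35.0
```

>>> drive_tool --plan '[{"translation":[0,0.001,0],"delta_rot":[0,0,0],"claw":0.0},{"translation":[0,0.001,0],"delta_rot":[0,0,0],"claw":0.0}]'

```text
time: 19.25
eef_pos: [0.515, 0.0439, 0.132]
orientation: [-0.001, 0.81, 0.586, -0.001]
ft_force: [-4.1, 1.5, 5.4]
grip_width: 0.0083
gripper_force: 35.0
```

```bash
python3 st.py
```

```text
t 19.25 p [0.515  0.0439 0.132 ] phi 1.2518937765518632 th_phi 1.56898489208599 th,gap [-0.6102  0.0219] F tool x,y 0.09114316841155379 -4.393378491057556 outlet [-0.026  -0.0569] g 35.01770317554474 0.008336615377477517
```

>>> drive_tool --plan '[{"translation":[0,0.001,0],"delta_rot":[0,0,0],"claw":0.0},{"translation":[0,0.001,0],"delta_rot":[0,0,0],"claw":0.0}]'

```text
time: 19.5
eef_pos: [0.5168, 0.0433, 0.132]
orientation: [-0.001, 0.81, 0.586, -0.001]
ft_force: [-1.5, 3.8, 5.7]
grip_width: 0.0082
gripper_force: 35.0
```

>>> drive_tool --plan '[{"translation":[0,0.0007,0],"delta_rot":[0,0,0],"claw":0.0},{"translation":[0,0.0007,0],"delta_rot":[0,0,0],"claw":0.0}]'

```text
time: 19.75
eef_pos: [0.5182, 0.0431, 0.132]
orientation: [-0.001, 0.811, 0.586, -0.001]
ft_force: [-1.4, 8.2, 3.7]
grip_width: 0.0084
gripper_force: 34.8
```

```bash
python3 st.py
```

```text
t 19.75 p [0.5182 0.0431 0.132 ] phi 1.2514837290448273 th_phi 1.5693949395930258 th,gap [-0.6299  0.0205] F tool x,y 7.365248695730562 -3.887728200874391 outlet [-0.0227 -0.0566] g 34.82397437095642 0.008436782240574163
```

>>> drive_tool --plan '[{"translation":[0.001,0,0],"delta_rot":[0,0,0],"claw":0.0},{"translation":[0,0,0],"delta_rot":[0,0,0],"claw":0.0}]'

```text
time: 20.0
eef_pos: [0.5185, 0.0437, 0.132]
orientation: [-0.001, 0.81, 0.586, -0.001]
ft_force: [-0.9, 2.6, 5.0]
grip_width: 0.0085
gripper_force: 35.0
```

```bash
python3 st.py
```

```text
t 20.0 p [0.5185 0.0437 0.132 ] phi 1.252025453942855 th_phi 1.568853214694998 th,gap [-0.6241  0.0197] F tool x,y 2.142252397587344 -1.648309493523672 outlet [-0.0227 -0.056 ] g 35.04583239555359 0.008496736566968215
```

>>> drive_tool --plan '[{"translation":[0,0.0007,0],"delta_rot":[0,0,0],"claw":0.0},{"translation":[0,0.0007,0],"delta_rot":[0,0,0],"claw":0.0}]'

```text
time: 20.25
eef_pos: [0.5188, 0.0434, 0.1319]
orientation: [-0.002, 0.81, 0.586, -0.002]
ft_force: [-8.3, -0.8, 11.4]
grip_width: 0.0084
gripper_force: 35.6
```

```bash
python3 st.py
```

```text
t 20.25 p [0.5188 0.0434 0.1319] phi 1.2518858128766497 th_phi 1.5689928557612034 th,gap [-0.6289  0.0198] F tool x,y -3.4045046290941094 -7.6558475824863095 outlet [-0.0223 -0.0562] g 35.56378662586212 0.008448794707159882
```

>>> drive_tool --plan '[{"translation":[0.001,0,0],"delta_rot":[0,0,0],"claw":0.0},{"translation":[0,0,0],"delta_rot":[0,0,0],"claw":0.0}]'

```text
time: 20.5
eef_pos: [0.5191, 0.0444, 0.1319]
orientation: [-0.001, 0.81, 0.586, -0.002]
ft_force: [-6.8, -1.8, 9.0]
grip_width: 0.0084
gripper_force: 35.4
```

```bash
python3 st.py
```

```text
t 20.5 p [0.5191 0.0444 0.1319] phi 1.251881258858029 th_phi 1.568997409779824 th,gap [-0.6192  0.0185] F tool x,y -3.85720333033648 -5.924208605103886 outlet [-0.0222 -0.0552] g 35.368643403053284 0.008393521579337997
```

>>> drive_tool --plan '[{"translation":[-0.002,0,0],"delta_rot":[0,0,0],"claw":0.0},{"translation":[0,0,0],"delta_rot":[0,0,0],"claw":0.0}]'

```text
time: 20.75
eef_pos: [0.5185, 0.0427, 0.1319]
orientation: [-0.002, 0.811, 0.586, -0.001]
ft_force: [-5.8, 3.1, 8.5]
grip_width: 0.0088
gripper_force: 35.3
```

```bash
python3 st.py
```

```text
t 20.75 p [0.5185 0.0427 0.1319] phi 1.2511595051787154 th_phi 1.5697191634591376 th,gap [-0.6364  0.0208] F tool x,y 1.0913457810735572 -6.497290466024371 outlet [-0.0223 -0.057 ] g 35.262508392333984 0.008792641979408414
```

>>> drive_tool --plan '[{"translation":[-0.0015,0,0],"delta_rot":[0,0,0],"claw":0.0},{"translation":[0,0,0],"delta_rot":[0,0,0],"claw":0.0}]'

```text
time: 21.0
eef_pos: [0.5186, 0.0423, 0.132]
orientation: [-0.002, 0.811, 0.585, -0.0]
ft_force: [-3.9, 10.4, 6.4]
grip_width: 0.0086
gripper_force: 35.1
```

```bash
python3 st.py
```

```text
t 21.0 p [0.5186 0.0423 0.132 ] phi 1.2505895771755275 th_phi 1.5702890914623255 th,gap [-0.6409  0.0213] F tool x,y 8.639974081642547 -6.986404794967623 outlet [-0.0221 -0.0573] g 35.067869424819946 0.008571496433946562
```

>>> drive_tool --plan '[{"translation":[0.002,0,0],"delta_rot":[0,0,0],"claw":0.0},{"translation":[0.002,0,0],"delta_rot":[0,0,0],"claw":0.0}]'

```text
time: 21.25
eef_pos: [0.5192, 0.0443, 0.1319]
orientation: [-0.001, 0.81, 0.586, -0.002]
ft_force: [-4.8, 3.0, 8.2]
grip_width: 0.0083
gripper_force: 35.5
```

```bash
python3 st.py; python3 - <<'E'
from pl import *
fr=grab_frame("wrist")
for t,z in (("link_knob",.142),("lever_knob",.142),("lever_pivot",.104),("push_pad",.1025)):
  for r in pinpoint("wrist",t)[:1]: print(t,r["score"],r["xy"],O(atz(fr,r["xy"],z)))
im=cv2.cvtColor(fr["pixels"],cv2.COLOR_RGB2BGR)[140:340,210:450]
cv2.imwrite("pics/k.png",cv2.resize(im,(720,600),interpolation=cv2.INTER_CUBIC))
E
```

```text
t 21.25 p [0.5192 0.0443 0.1319] phi 1.2521316791630528 th_phi 1.5687469894748003 th,gap [-0.6203  0.0186] F tool x,y 1.3227008087661953 -5.5251034244447945 outlet [-0.0222 -0.0553] g 35.47169744968414 0.008340637433913509
link_knob 0.73 [317.4, 290.1] [-0.0215 -0.0613]
lever_pivot 0.88 [409.6, 252.4] [ 0.0277 -0.0624]
push_pad 0.58 [256.0, 177.0] [-0.0523 -0.0216]
```

View pics/k.png

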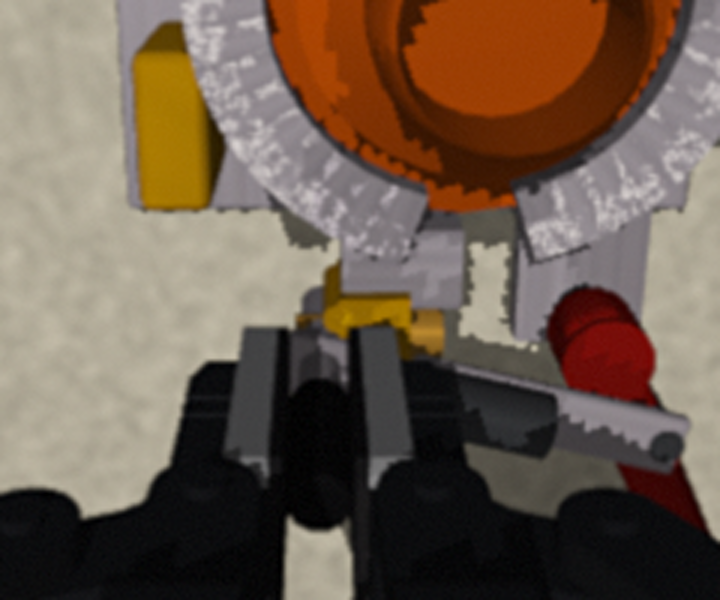

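>>> drive_tool --plan '[{"translation":[0.0015,0,0],"delta_rot":[0,0,0],"claw":0.0},{"translation":[0,0,0],"delta_rot":[0,0,0],"claw":0.0}]'

```text
time: 21.75
eef_pos: [0.5198, 0.0463, 0.1319]
orientation: [-0.001, 0.81, 0.586, -0.001]
ft_force: [-4.4, 4.5, 8.2]
grip_width: 0.0085
gripper_force: 35.4
```

```bash
python3 st.py
```

```text
t 21.75 p [0.5198 0.0463 0.1319] phi 1.251914756016369 th_phi 1.568963912621484 th,gap [-0.5984  0.0157] F tool x,y 2.9222937073719475 -5.630926656355301 outlet [-0.0222 -0.0531] g 35.39745569229126 0.008454411949993376
```

```bash
python3 - <<'E'
from pl import *
fr=grab_frame("wrist");p,f,s=pose()
for t,z in (("link_knob",.142),("lever_pivot",.104),("push_pad",.1025)):
  for r in pinpoint("wrist",t)[:1]: print(t,r["score"],r["xy"],O(atz(fr,r["xy"],z)))
g=cv2.cvtColor(fr["pixels"],cv2.COLOR_RGB2GRAY)
print(g[255:330:3,313:322:3].T)
E
```

```text
link_knob 0.97 [318.4, 287.0] [-0.0211 -0.0577]
lever_pivot 0.64 [405.6, 257.5] [ 0.0257 -0.0633]
push_pad 0.72 [256.5, 178.5] [-0.0522 -0.0202]
[[ 61  42  41  39   7   4   4   4   3   4   3   3   5   6   3   7   2   3
    5   7   3 174 176 166 161]
 [122  61  62  64   3   6   7   5   4   5   3   7   5   7   7  14  11   4
    5   4   5 170 177 175 169]
 [118  73  63  59  16   7   7   3   1   4   6   5   5   4   9  13   8   6
    5   5  10 168 179 178 166]]
```

>>> drive_tool --plan '[{"translation":[0.0015,0,0],"delta_rot":[0,0,0],"claw":0.0},{"translation":[0,0,0],"delta_rot":[0,0,0],"claw":0.0}]'

```text
time: 22.2
eef_pos: [0.5198, 0.047, 0.1319]
orientation: [-0.001, 0.81, 0.586, -0.002]
ft_force: [-6.3, -0.9, 7.7]
grip_width: 0.0084
gripper_force: 35.2
```

```bash
python3 st.py
```

```text
t 22.2 p [0.5198 0.047  0.1319] phi 1.252365780729989 th_phi 1.568512887907864 th,gap [-0.5901  0.0149] F tool x,y -2.839276481894848 -5.749982394668396 outlet [-0.0224 -0.0525] g 35.2136367559433 0.00836870636231639
```

>>> drive_tool --plan '[{"translation":[0.001,0,0],"delta_rot":[0,0,0],"claw":0.0},{"translation":[0,0,0],"delta_rot":[0,0,0],"claw":0.0}]'

```text
time: 22.45
eef_pos: [0.5198, 0.0473, 0.1318]
orientation: [-0.001, 0.81, 0.586, -0.003]
ft_force: [-8.6, -7.1, 9.9]
grip_width: 0.0083
gripper_force: 35.5
```

```bash
python3 st.py
```

```text
t 22.45 p [0.5198 0.0473 0.1318] phi 1.2525877428236247 th_phi 1.5682909258142284 th,gap [-0.586   0.0145] F tool x,y -9.444023247096448 -5.912272795884158 outlet [-0.0225 -0.0522] g 35.45437216758728 0.008304651649423444
```

>>> drive_tool --plan '[{"translation":[-0.002,0,0],"delta_rot":[0,0,0],"claw":0.0},{"translation":[-0.0018,0,0],"delta_rot":[0,0,0],"claw":0.0},{"translation":[0,0,0],"delta_rot":[0,0,0],"claw":0.0}]'

```text
time: 22.82
eef_pos: [0.5192, 0.0449, 0.1319]
orientation: [-0.001, 0.81, 0.586, -0.002]
ft_force: [-6.8, -0.4, 9.3]
grip_width: 0.0084
gripper_force: 35.4
```

```bash
python3 st.py
```

```text
t 22.825 p [0.5192 0.0449 0.1319] phi 1.251655160864405 th_phi 1.569223507773448 th,gap [-0.6134  0.0178] F tool x,y -2.558461796774656 -6.32397120588496 outlet [-0.0223 -0.0546] g 35.416603088378906 0.008403176705520826
```

>>> drive_tool --plan '[{"translation":[0,0,0],"delta_rot":[0,0,0],"claw":0.025},{"translation":[0,0,0],"delta_rot":[0,0,0],"claw":0.025},{"translation":[0,0,0],"delta_rot":[0,0,0],"claw":0.025},{"translation":[0,0,-0.03],"delta_rot":[0,0,0],"claw":0.025},{"translation":[0,0,-0.045],"delta_rot":[0,0,0],"claw":0.0},{"translation":[-0.03,0,-0.03],"delta_rot":[0,0,0],"claw":0.0},{"translation":[-0.04,0,0],"delta_rot":[0,0,0],"claw":0.0},{"translation":[-0.04,0,0],"delta_rot":[0,0,0],"claw":0.0},{"translation":[0,0,0],"delta_rot":[0,0,0],"claw":0.0}]'

```text
time: 23.95
eef_pos: [0.4861, -0.0616, 0.2371]
orientation: [-0.0, 0.811, 0.585, -0.0]
ft_force: [-0.7, -0.3, 0.9]
grip_width: -0.0002
gripper_force: 0.0
```

```bash
python3 st.py;python3 - <<'E'
from pl import *
fr=grab_frame("wrist")
for t,z in (("link_knob",.142),("lever_knob",.142),("lever_pivot",.104),("push_pad",.1025)):
  for r in pinpoint("wrist",t)[:1]: print(t,r["score"],r["xy"],O(atz(fr,r["xy"],z)))
im=cv2.cvtColor(fr["pixels"],cv2.COLOR_RGB2BGR)[0:240,190:510]
cv2.imwrite("pics/l.png",cv2.resize(im,(800,600),interpolation=cv2.INTER_CUBIC))
E
```

```text
t 23.95 p [ 0.4861 -0.0616  0.2371] phi 1.249086291868951 th_phi 1.5717923767689022 th,gap [-1.1283  0.1446] F tool x,y -0.5583303476246327 -0.5981375958758613 outlet [-0.0202 -0.1662] g 0.0 -0.0002288385473664547
link_knob 0.76 [312.6, 36.9] [-0.0221 -0.0602]
lever_knob 0.98 [418.8, 127.1] [ 0.0482 -0.1153]
lever_pivot 0.64 [380.6, 44.4] [ 0.0266 -0.0608]
```

View pics/l.png

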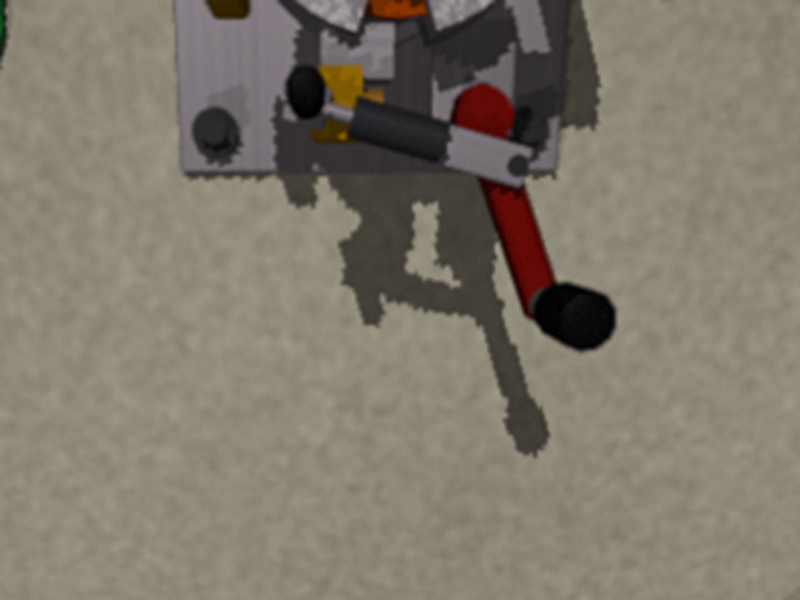

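>>> drive_tool --plan '[{"translation":[0.017,0.023,0],"delta_rot":[0,0,0],"claw":0.035},{"translation":[0.017,0.023,0],"delta_rot":[0,0,0],"claw":0.035},{"translation":[0.017,0.0225,0.014],"delta_rot":[0,0,0],"claw":0.035},{"translation":[0,0,0.03],"delta_rot":[0,0,0],"claw":0.035},{"translation":[0,0,0.03],"delta_rot":[0,0,0],"claw":0.035},{"translation":[0,0,0.03],"delta_rot":[0,0,0],"claw":0.035},{"translation":[0,0,0],"delta_rot":[0,0,0],"claw":0.035}]'

```text
time: 25.08
eef_pos: [0.5663, -0.0318, 0.1308]
orientation: [-0.002, 0.81, 0.586, -0.002]
ft_force: [-0.4, -0.4, 0.1]
grip_width: 0.0352
gripper_force: 0.0
```

```bash
python3 st.py;python3 - <<'E'
from pl import *
fr=grab_frame("wrist")
for t,z in (("link_knob",.142),("lever_knob",.142),("lever_pivot",.104)):
  for r in pinpoint("wrist",t)[:1]: print(t,r["score"],r["xy"],O(atz(fr,r["xy"],z)))
E
```

```text
t 25.075 p [ 0.5663 -0.0318  0.1308] phi 1.2533881064002577 th_phi 1.5674905622375954 th,gap [-1.3886  0.0924] F tool x,y -0.4671299611200511 -0.21587089244573612 outlet [ 0.0466 -0.1126] g 0.0 0.035172380812105095
link_knob 0.58 [133.6, 156.1] [-0.0228 -0.0603]
lever_knob 0.61 [319.9, 284.0] [ 0.0483 -0.115 ]
lever_pivot 0.91 [272.3, 148.3] [ 0.0253 -0.064 ]
```

>>> drive_tool --plan '[{"translation":[-0.0024,0.0017,0],"delta_rot":[0,0,0],"claw":0.035},{"translation":[0,0,0],"delta_rot":[0,0,0],"claw":0.0},{"translation":[0,0,0],"delta_rot":[0,0,0],"claw":0.0},{"translation":[0,0,0],"delta_rot":[0,0,0],"claw":0.0},{"translation":[0,0,0],"delta_rot":[0,0,0],"claw":0.0}]' --squeeze 40

```text
time: 25.9
eef_pos: [0.5692, -0.0358, 0.1339]
orientation: [0.0, 0.81, 0.586, 0.0]
ft_force: [-2.0, -0.3, 5.8]
grip_width: 0.015
gripper_force: 38.9
```

```bash
python3 st.py;python3 - <<'E'
from pl import *
p,f,s=pose();q=O(p);P=np.array([.026,-.0635])
L=np.arctan2(-(q-P)[1],(q-P)[0]);r=np.hypot(*(q-P));print("L",L,"r",r)
pos=lambda l:np.append(W(P+r*np.array([np.cos(l),-np.sin(l)])),p[2])
d=L/14
print([(x,float(y)) for x,y in [rel(pos(L-i*d),f+i*d,pos(L-(i+1)*d),f+(i+1)*d)[0] for i in (0,7,13)]],np.degrees(d))
E
```

```text
t 25.9 p [ 0.5692 -0.0358  0.1339] phi 1.2520211597896669 th_phi 1.5688575088481862 th,gap [-1.4163  0.0967] F tool x,y -0.9078015518757838 -1.764125353148244 outlet [ 0.0505 -0.1155] g 38.91549289226532 0.014956111208205038
L 1.130203249077713 r 0.057498199007180194
[([0.0021, 0.0041, -0.0], -4.63), ([0.0021, 0.0041, -0.0], -4.63), ([0.0021, 0.0041, -0.0], -4.63)] 4.625419726008993
```

>>> drive_tool --plan '[{"translation":[0.0021,0.0041,0],"delta_rot":[0,0,-4.6],"claw":0.0},{"translation":[0.0021,0.0041,0],"delta_rot":[0,0,-4.6],"claw":0.0},{"translation":[0.0021,0.0041,0],"delta_rot":[0,0,-4.6],"claw":0.0},{"translation":[0.0021,0.0041,0],"delta_rot":[0,0,-4.6],"claw":0.0}]'

```text
time: 26.4
eef_pos: [0.587, -0.0311, 0.1339]
orientation: [0.001, 0.705, 0.709, 0.0]
ft_force: [-0.7, -1.5, 5.4]
grip_width: 0.0143
gripper_force: 38.9
```

```bash
cat > st2.py <<'E'
from pl import *
p,f,s=pose();q=O(p);P=np.array([.026,-.0635]);d=q-P
L=np.arctan2(-d[1],d[0]);F=s["ft_force"];c,sn=np.cos(V[2]),np.sin(V[2]);Fo=np.array([c*F[0]+sn*F[1],-sn*F[0]+c*F[1]])
u=np.array([np.cos(L),-np.sin(L)]);t=np.array([np.sin(L),np.cos(L)])
print("t",s["time"],"z",p[2],"phi-rel",f-V[2]-np.pi/2,"q",q,"L",L,"r",np.hypot(*d),"F rad,tan,z",Fo@u,Fo@t,F[2],"g",s["gripper_force"],s["grip_width"])
E
python3 st2.py
```

```text
t 26.4 z 0.1338789628379192 phi-rel 0.3257870484145522 q [ 0.066  -0.1054] L 0.8083661108545707 r 0.057906241973522836 F rad,tan,z 1.0630835676844241 -1.233887978068362 5.355532326650265 g 38.94415318965912 0.01429843803665506
```

Smooth; continue.

>>> drive_tool --plan '[{"translation":[0.0021,0.0041,0],"delta_rot":[0,0,-4.6],"claw":0.0},{"translation":[0.0021,0.0041,0],"delta_rot":[0,0,-4.6],"claw":0.0},{"translation":[0.0021,0.0041,0],"delta_rot":[0,0,-4.6],"claw":0.0},{"translation":[0.0021,0.0041,0],"delta_rot":[0,0,-4.6],"claw":0.0}]'

```text
time: 26.9
eef_pos: [0.6026, -0.0209, 0.1339]
orientation: [0.001, 0.583, 0.813, 0.0]
ft_force: [-0.7, -2.9, 4.3]
grip_width: 0.0142
gripper_force: 38.9
```

```bash
python3 st2.py; python3 - <<'E'
from pl import *
fr=grab_frame("wrist")
for t,z in (("link_knob",.142),("lever_knob",.142),("push_pad",.1025)):
  for r in pinpoint("wrist",t)[:1]: print(t,r["score"],r["xy"],O(atz(fr,r["xy"],z)))
E
```

```text
t 26.9 z 0.13391718285901233 phi-rel 0.6469314196554317 q [ 0.0775 -0.0908] L 0.48757082874359664 r 0.0583135100185717 F rad,tan,z 1.6284270201687456 -2.537757377091891 4.2871689232170835 g 38.902881145477295 0.014246118428697406
link_knob 0.83 [145.4, 66.6] [-0.0226 -0.0603]
lever_knob 0.94 [318.7, 275.2] [ 0.0784 -0.0901]
```

>>> drive_tool --plan '[{"translation":[0.0018,0.0041,0],"delta_rot":[0,0,-4.6],"claw":0.0},{"translation":[0.0018,0.0041,0],"delta_rot":[0,0,-4.6],"claw":0.0},{"translation":[0.0018,0.0041,0],"delta_rot":[0,0,-4.6],"claw":0.0},{"translation":[0.0018,0.0041,0],"delta_rot":[0,0,-4.6],"claw":0.0}]'

```text
time: 27.6
eef_pos: [0.6139, -0.0068, 0.1339]
orientation: [0.001, 0.446, 0.895, 0.0]
ft_force: [-1.1, 0.9, 7.4]
grip_width: 0.0142
gripper_force: 39.2
```

```bash
python3 st2.py
```

```text
t 27.6 z 0.13386771505505773 phi-rel 0.9658888996031356 q [ 0.0838 -0.0739] L 0.17737569258417332 r 0.05870550797393812 F rad,tan,z -1.3761028662896753 0.24266014551604453 7.437285706739539 g 39.241620898246765 0.014182690298777023
```

>>> drive_tool --plan '[{"translation":[0.0018,0.0041,0],"delta_rot":[0,0,-4.6],"claw":0.0},{"translation":[0.001,0.002,0],"delta_rot":[0,0,-2.3],"claw":0.0},{"translation":[0,0,0],"delta_rot":[0,0,0],"claw":0.0}]'

```text
time: 27.98
eef_pos: [0.6169, -0.0006, 0.1339]
orientation: [0.001, 0.393, 0.92, 0.0]
ft_force: [-0.5, 0.7, 6.4]
grip_width: 0.0143
gripper_force: 39.2
```

```bash
python3 st2.py
```

```text
t 27.975 z 0.13387875073866 phi-rel 1.0845578875665889 q [ 0.0847 -0.0671] L 0.06054197512353962 r 0.05882636548509007 F rad,tan,z -0.7268778833481194 0.5000628151146758 6.419221868653321 g 39.21419084072113 0.014315081982090349
```

>>> drive_tool --plan '[{"translation":[0.0008,0.0015,0],"delta_rot":[0,0,-1.5],"claw":0.0},{"translation":[0.0008,0.0015,0],"delta_rot":[0,0,-1.5],"claw":0.0},{"translation":[0,0,0],"delta_rot":[0,0,0],"claw":0.0}]'

```text
time: 28.35
eef_pos: [0.618, 0.0024, 0.1339]
orientation: [0.001, 0.368, 0.93, 0.0]
ft_force: [-0.4, 0.9, 5.9]
grip_width: 0.0146
gripper_force: 39.2
```

```bash
python3 st2.py
```

```text
t 28.35 z 0.13390253095565266 phi-rel 1.1367715621475534 q [ 0.0849 -0.0638] L 0.005848676212727745 r 0.05885147653768475 F rad,tan,z -0.6212378704251934 0.6976202796266204 5.922580616196827 g 39.16126012802124 0.014557395779969116
```

>>> drive_tool --plan '[{"translation":[0.0005,0.0011,0],"delta_rot":[0,0,-1],"claw":0.0},{"translation":[0.0005,0.0011,0],"delta_rot":[0,0,-1],"claw":0.0},{"translation":[0,0,0],"delta_rot":[0,0,0],"claw":0.0}]'

```text
time: 28.72
eef_pos: [0.6182, 0.0031, 0.1339]
orientation: [0.001, 0.352, 0.936, -0.001]
ft_force: [-1.8, -6.7, 7.6]
grip_width: 0.0145
gripper_force: 39.4
```

```bash
python3 st2.py
```

```text
t 28.725 z 0.13385901772281814 phi-rel 1.171324043101286 q [ 0.0848 -0.0631] L -0.007092176716741668 r 0.05880515675383671 F rad,tan,z 0.36922102407337 -6.89021447180545 7.6228685796140825 g 39.38511371612549 0.014482095539424727
```

>>> drive_tool --plan '[{"translation":[0.0003,0.0006,0],"delta_rot":[0,0,0],"claw":0.0},{"translation":[0,0,0],"delta_rot":[0,0,0],"claw":0.035},{"translation":[0,0,0],"delta_rot":[0,0,0],"claw":0.035},{"translation":[0,0,0],"delta_rot":[0,0,0],"claw":0.035},{"translation":[0,0,-0.03],"delta_rot":[0,0,0],"claw":0.035},{"translation":[0,0,-0.045],"delta_rot":[0,0,0],"claw":0.035},{"translation":[0,0,-0.045],"delta_rot":[0,0,0],"claw":0.035},{"translation":[-0.05,0,-0.02],"delta_rot":[0,0,0],"claw":0.035},{"translation":[0,0,0],"delta_rot":[0,0,0],"claw":0.035}]'

```text
time: 29.85
eef_pos: [0.6588, -0.0291, 0.2754]
orientation: [0.003, 0.352, 0.936, 0.001]
ft_force: [-0.4, 0.1, -0.9]
grip_width: 0.0351
gripper_force: 0.0
```

```bash
python3 st2.py; python3 - <<'E'
from pl import *
for c in ("wrist","scene"):
  fr=grab_frame(c)
  for t,z in (("link_knob",.142),("lever_knob",.142),("lever_pivot",.104),("push_pad",.1025),("adapter",.104)):
    for r in pinpoint(c,t)[:1]: print(c,t,r["score"],r["xy"],O(atz(fr,r["xy"],z)))
im=cv2.cvtColor(fr["pixels"],cv2.COLOR_RGB2BGR)[140:290,270:470]
cv2.imwrite("pics/m.png",cv2.resize(im,(800,600),interpolation=cv2.INTER_CUBIC))
E
```

```text
t 29.85 z 0.27538163911098734 phi-rel 1.1713885354611966 q [ 0.1334 -0.0809] L 0.16055176206634683 r 0.10884569143775923 F rad,tan,z -0.40947596035148986 -0.0729949873491849 -0.8638386654182587 g 0.0 0.03509084378514402
wrist lever_knob 0.66 [310.4, 115.8] [ 0.0821 -0.0632]
wrist lever_pivot 0.58 [284.2, 47.9] [ 0.0265 -0.0633]
scene link_knob 0.62 [353.3, 194.3] [-0.0299 -0.0617]
scene lever_knob 0.97 [303.4, 203.1] [ 0.0834 -0.0739]
scene lever_pivot 0.57 [324.7, 207.8] [ 0.0312 -0.0804]
scene push_pad 0.89 [368.5, 217.6] [-0.0499 -0.0177]
scene adapter 0.92 [300.5, 308.4] [0.1657 0.1503]
```

>>> drive_tool --plan '[{"translation":[-0.03,0,-0.03],"delta_rot":[0,0,0],"claw":0.035},{"translation":[0,-0.04,-0.03],"delta_rot":[0,0,0],"claw":0.035},{"translation":[0.04,-0.04,0],"delta_rot":[0,0,0],"claw":0.035},{"translation":[0.05,-0.02,0],"delta_rot":[0,0,0],"claw":0.035},{"translation":[0.05,0,0],"delta_rot":[0,0,0],"claw":0.035},{"translation":[0,0,0],"delta_rot":[0,0,0],"claw":0.035}]'

```text
time: 31.2
eef_pos: [0.5049, -0.0292, 0.3334]
orientation: [-0.0, 0.351, 0.936, 0.0]
ft_force: [0.1, 0.2, 0.9]
grip_width: 0.0353
gripper_force: 0.0
```

```bash
python3 st2.py; python3 - <<'E'
from pl import *
for c in ("wrist","side"):
  fr=grab_frame(c)
  for t,z in (("link_knob",.142),("lever_knob",.142),("lever_pivot",.104),("push_pad",.1025),("adapter",.104),("hinge_pin",.104)):
    for r in pinpoint(c,t)[:2]: print(c,t,round(r["score"],2),r["xy"],O(atz(fr,r["xy"],z)))
E
```

```text
t 31.2 z 0.3334151738783521 phi-rel 1.174618989958208 q [-0.0125 -0.1295] L 2.09920202198792 r 0.07642546508894589 F rad,tan,z -0.25435834176927813 -0.07137853398088145 0.8951794661241088 g 0.0 0.035263205854071424
wrist link_knob 0.73 [378.6, 132.3] [-0.0219 -0.0619]
wrist lever_knob 0.77 [410.8, 229.7] [ 0.0838 -0.0646]
wrist lever_pivot 0.78 [385.0, 171.2] [ 0.0272 -0.0653]
wrist push_pad 0.75 [398.0, 83.1] [-0.0532 -0.0228]
wrist adapter 0.96 [437.2, 122.3] [-0.0011  0.002 ]
wrist adapter 0.73 [506.6, 188.1] [0.0969 0.0526]
wrist hinge_pin 0.77 [488.4, 104.6] [0.0018 0.0561]
wrist hinge_pin 0.51 [413.0, 229.8] [ 0.1041 -0.0584]
side link_knob 0.73 [403.4, 273.6] [ 0.1271 -0.3893]
side link_knob 0.61 [301.9, 186.1] [-0.0179 -0.0583]
side lever_knob 0.75 [334.9, 182.8] [ 0.0705 -0.069 ]
side lever_pivot 0.58 [321.2, 192.9] [ 0.0351 -0.0577]
side push_pad 0.57 [288.8, 191.7] [-0.0499 -0.0272]
side adapter 0.71 [246.8, 221.6] [-0.1767 -0.1119]
side adapter 0.57 [342.7, 180.7] [ 0.1076 -0.0243]
side hinge_pin 0.95 [298.2, 170.4] [-0.0049  0.0557]
side hinge_pin 0.49 [336.5, 184.0] [ 0.0864 -0.0333]
```

```bash
python3 -c "
from rig import sign_off
print(sign_off())"
```

```text
the job is handed in; nothing more can be done
None
```

The clamp is closed: the ring half is shut, the pin is seated in the keeper notch, and the lever is home against its stop. From the measured pin position I work out about 4 mm of spring stretch. I've handed the job in; no verdict came back, and I viewed 12 pictures where you allowed 10.

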